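# Set up the two-spindle cam drive and release it

### The job

Set up the cam drive for the next class: take the red protective caps off both spindles and put them in the grey tray, then fit every cam on the bench onto the spindles, hub up and flat to flat, fully home (two fit one above the other on a spindle, in any order). When all cams are on, lay the yellow keeper bar across the saddles of the two pillars, centred, and only then release the drive: press the black knob down, turn it clockwise from the red dot to the green one and let it spring up. Leave the multimeter, screwdriver and jar where they are.

Things in the scene. Friction and masses are not known exactly. Their poses are not given: they have to be found in the camera images.
- drive_unit: Fixed black drive housing 130 x 280 x 42 mm high with two upright flatted spindles (at x -10, y +55 and -55 mm) and two end pillars (x -10, y +118 and -118 mm). Origin: centre of its underside, z up, y along its length. Behind each spindle, from x = +36 mm, a sensor bracket reaches 90 mm above the table.
- saddle_left (a point): Middle of the saddle floor on the +y aluminium pillar, 122 mm above the table; axes as the drive unit. The floor is 18 mm wide (y); two outward-leaning lips, 10 mm high, leave 34 mm between them along x at the floor and about 40 mm at the top.
- saddle_right (a point): The same on the -y pillar, 236 mm from the other.
- spindle_a: Fixed upright steel spindle of 24 mm diameter with one flat along it, 8 mm from the axis, on a flange 42 mm wide, 8 mm thick, on the housing. Origin: on the axis under the flange, 42 mm above the table; z up, x points out of the flat (red line on the flange). It stands at any angle and does not turn. It ends 74 mm above the origin; its top 8 mm taper in by 2.5 mm all round.
- spindle_a_seat (a point): Point on the axis of spindle a, on the flange's top face, where the lowest cam's underside sits (50 mm above the table). Axes as the spindle.
- spindle_b: Fixed upright steel spindle of 24 mm diameter with one flat along it, 8 mm from the axis, on a flange 42 mm wide, 8 mm thick, on the housing. Origin: on the axis under the flange, 42 mm above the table; z up, x points out of the flat (red line on the flange). It stands at any angle and does not turn. It ends 74 mm above the origin; its top 8 mm taper in by 2.5 mm all round.
- spindle_b_seat (a point): Point on the axis of spindle b, on the flange's top face, where the lowest cam's underside sits (50 mm above the table). Axes as the spindle.
- cam_white: Loose cam, 120 g, white, one lobe. Disc 8 mm thick, radius 27 to 41 mm, with an eight-sided hub 44 mm across flats rising 20 mm above it (28 mm in all). D bore right through: 25.5 mm diameter, flat 8.75 mm from the axis. Origin: on the axis, disc's underside; z up through the hub, x towards the flat (red line on the hub). Hub sides face x, y, diagonals.
- cam_blue: Loose cam, 120 g, blue, two lobes. Disc 8 mm thick, radius 27 to 41 mm, with an eight-sided hub 44 mm across flats rising 20 mm above it (28 mm in all). D bore right through: 25.5 mm diameter, flat 8.75 mm from the axis. Origin: on the axis, disc's underside; z up through the hub, x towards the flat (red line on the hub). Hub sides face x, y, diagonals.
- cam_orange: Loose cam, 120 g, orange, round, eccentric. Disc 8 mm thick, radius 27 to 41 mm, with an eight-sided hub 44 mm across flats rising 20 mm above it (28 mm in all). D bore right through: 25.5 mm diameter, flat 8.75 mm from the axis. Origin: on the axis, disc's underside; z up through the hub, x towards the flat (red line on the hub). Hub sides face x, y, diagonals.
- cam_green: Loose cam, 120 g, green, three lobes. Disc 8 mm thick, radius 27 to 41 mm, with an eight-sided hub 44 mm across flats rising 20 mm above it (28 mm in all). D bore right through: 25.5 mm diameter, flat 8.75 mm from the axis. Origin: on the axis, disc's underside; z up through the hub, x towards the flat (red line on the hub). Hub sides face x, y, diagonals.
- cap_a: Loose red plastic protective cap, 50 g, eight-sided, 38 mm across flats (facing x, y and the diagonals), 72 mm high, 29 mm wide inside, open below and closed on top; at the start it stands loosely over spindle a. Origin: centre of its underside, z towards its closed top.
- cap_a_mid (a point): Middle of cap_a, 36 mm above its underside.
- cap_b: Loose red plastic protective cap, 50 g, eight-sided, 38 mm across flats (facing x, y and the diagonals), 72 mm high, 29 mm wide inside, open below and closed on top; at the start it stands loosely over spindle b. Origin: centre of its underside, z towards its closed top.
- cap_b_mid (a point): Middle of cap_b, 36 mm above its underside.
- keeper_bar: Loose yellow metal bar, 250 g, 28 mm wide (x), 270 mm long (y), 16 mm high (z), black bands 118 mm from its middle. Origin: its very centre, 8 mm above its underside. It belongs in the two saddles, over the spindles, to keep the cams on.
- control_box: Fixed grey control box 120 x 140 x 55 mm high with a black press-and-turn drive-lock knob on top, on a yellow disc. Origin: centre of its underside, z up. The knob's axis is at x = -10 mm, y = 0. Red dot: locked, green dot: run, both on the -x side.
- drive_lock_grip (a point): Point on the knob's axis, near mid-height of its grip bar, 91 mm above the table when the knob is up. The grip bar is 46 mm long (along this point's x), 16 mm thick (y) and rises from 18 mm below to 12 mm above this point; below it is a round skirt of 48 mm diameter, 10 mm high. The white pointer line is on the -x end of the bar.
- drive_lock (a joint): Angle of the drive-lock knob, growing clockwise seen from above: about 0 with its pointer at the red dot = locked, 1.2 rad (its end stop) with the pointer at the green dot = run. Unless it is pressed down, an inner stop blocks it between about 0.12 and 1.08 rad. Turns with less than 0.1 N m.
- drive_press (a joint): How far the knob is pressed down, 0 (up) to 0.006 m (fully down). Springs back; 3 N to start, about 9 N fully down. It must be down more than about 5 mm to turn past the stop, and springs up by itself at either end.
- tray: Fixed grey open parts tray, 120 x 180 x 32 mm high, walls and floor 4 to 5 mm. Origin: centre of its underside, y along its length.
- multimeter: Bystander: yellow multimeter, 85 x 170 x 37 mm, origin at the centre of its underside. Leave alone.
- screwdriver: Bystander: screwdriver lying on the bench, along its x. Leave alone.
- grease_jar: Bystander: jar of 64 mm diameter, 70 mm high, origin at the centre of its underside. Leave alone.
Not all that is in view belongs to the job. Several things have the shape of the cam_blue; the one meant has the colours described above.

How it is judged (in metres and radians):
On the way, in this order (a step that is already met when the one before it is completed fails the run):
1. every cam is fully home on a spindle (((horizontal distance between cam_white and spindle_a below 0.003 m and z of cam_white in the frame of spindle_a_seat between -0.003 and 0.003 m and angle between the x axis of cam_white and the x axis of spindle_a, either way round below 0.15 rad and angle between cam_white's own z axis and vertical below 0.1 rad) or (horizontal distance between cam_white and spindle_a below 0.003 m and z of cam_white in the frame of spindle_a_seat between 0.025 and 0.031 m and angle between the x axis of cam_white and the x axis of spindle_a, either way round below 0.15 rad and angle between cam_white's own z axis and vertical below 0.1 rad) or (horizontal distance between cam_white and spindle_b below 0.003 m and z of cam_white in the frame of spindle_b_seat between -0.003 and 0.003 m and angle between the x axis of cam_white and the x axis of spindle_b, either way round below 0.15 rad and angle between cam_white's own z axis and vertical below 0.1 rad) or (horizontal distance between cam_white and spindle_b below 0.003 m and z of cam_white in the frame of spindle_b_seat between 0.025 and 0.031 m and angle between the x axis of cam_white and the x axis of spindle_b, either way round below 0.15 rad and angle between cam_white's own z axis and vertical below 0.1 rad)) and ((horizontal distance between cam_blue and spindle_a below 0.003 m and z of cam_blue in the frame of spindle_a_seat between -0.003 and 0.003 m and angle between the x axis of cam_blue and the x axis of spindle_a, either way round below 0.15 rad and angle between cam_blue's own z axis and vertical below 0.1 rad) or (horizontal distance between cam_blue and spindle_a below 0.003 m and z of cam_blue in the frame of spindle_a_seat between 0.025 and 0.031 m and angle between the x axis of cam_blue and the x axis of spindle_a, either way round below 0.15 rad and angle between cam_blue's own z axis and vertical below 0.1 rad) or (horizontal distance between cam_blue and spindle_b below 0.003 m and z of cam_blue in the frame of spindle_b_seat between -0.003 and 0.003 m and angle between the x axis of cam_blue and the x axis of spindle_b, either way round below 0.15 rad and angle between cam_blue's own z axis and vertical below 0.1 rad) or (horizontal distance between cam_blue and spindle_b below 0.003 m and z of cam_blue in the frame of spindle_b_seat between 0.025 and 0.031 m and angle between the x axis of cam_blue and the x axis of spindle_b, either way round below 0.15 rad and angle between cam_blue's own z axis and vertical below 0.1 rad)) and ((horizontal distance between cam_orange and spindle_a below 0.003 m and z of cam_orange in the frame of spindle_a_seat between -0.003 and 0.003 m and angle between the x axis of cam_orange and the x axis of spindle_a, either way round below 0.15 rad and angle between cam_orange's own z axis and vertical below 0.1 rad) or (horizontal distance between cam_orange and spindle_a below 0.003 m and z of cam_orange in the frame of spindle_a_seat between 0.025 and 0.031 m and angle between the x axis of cam_orange and the x axis of spindle_a, either way round below 0.15 rad and angle between cam_orange's own z axis and vertical below 0.1 rad) or (horizontal distance between cam_orange and spindle_b below 0.003 m and z of cam_orange in the frame of spindle_b_seat between -0.003 and 0.003 m and angle between the x axis of cam_orange and the x axis of spindle_b, either way round below 0.15 rad and angle between cam_orange's own z axis and vertical below 0.1 rad) or (horizontal distance between cam_orange and spindle_b below 0.003 m and z of cam_orange in the frame of spindle_b_seat between 0.025 and 0.031 m and angle between the x axis of cam_orange and the x axis of spindle_b, either way round below 0.15 rad and angle between cam_orange's own z axis and vertical below 0.1 rad)) and ((horizontal distance between cam_green and spindle_a below 0.003 m and z of cam_green in the frame of spindle_a_seat between -0.003 and 0.003 m and angle between the x axis of cam_green and the x axis of spindle_a, either way round below 0.15 rad and angle between cam_green's own z axis and vertical below 0.1 rad) or (horizontal distance between cam_green and spindle_a below 0.003 m and z of cam_green in the frame of spindle_a_seat between 0.025 and 0.031 m and angle between the x axis of cam_green and the x axis of spindle_a, either way round below 0.15 rad and angle between cam_green's own z axis and vertical below 0.1 rad) or (horizontal distance between cam_green and spindle_b below 0.003 m and z of cam_green in the frame of spindle_b_seat between -0.003 and 0.003 m and angle between the x axis of cam_green and the x axis of spindle_b, either way round below 0.15 rad and angle between cam_green's own z axis and vertical below 0.1 rad) or (horizontal distance between cam_green and spindle_b below 0.003 m and z of cam_green in the frame of spindle_b_seat between 0.025 and 0.031 m and angle between the x axis of cam_green and the x axis of spindle_b, either way round below 0.15 rad and angle between cam_green's own z axis and vertical below 0.1 rad))), for 0.2 s.
2. the keeper bar lies in both saddles (all of step 1 and x of keeper_bar in the frame of drive_unit between -0.016 and -0.004 m and y of keeper_bar in the frame of drive_unit between -0.012 and 0.012 m and z of keeper_bar in the frame of drive_unit between 0.1265 and 0.1345 m and angle between the y axis of keeper_bar and the y axis of drive_unit, either way round below 0.06 rad), for 0.2 s.
3. the drive-lock knob is turned to run and up again (value of joint drive_lock above 1.05 rad and value of joint drive_press below 0.002 m), for 0.2 s.
At the end, for the whole second after the job is handed in: Every cam is on a spindle, hub up, flat to flat (0.15 rad), axis within 3 mm, underside within 3 mm of the flange or of the cam below's top; the bar lies in both saddles within 12 mm of centre lengthwise; both caps are in the tray; the knob is up and past 1.05 rad; all still (all of step 2 and all of step 3 and x of cap_a_mid in the frame of tray between -0.055 and 0.055 m and y of cap_a_mid in the frame of tray between -0.085 and 0.085 m and z of cap_a_mid in the frame of tray between 0 and 0.06 m and x of cap_b_mid in the frame of tray between -0.055 and 0.055 m and y of cap_b_mid in the frame of tray between -0.085 and 0.085 m and z of cap_b_mid in the frame of tray between 0 and 0.06 m and linear speed of each of cam_white, cam_blue, cam_orange, cam_green, cap_a, cap_b, keeper_bar below 0.02 m/s); the robot touches nothing.
It fails at once if the multimeter is moved by more than 30 mm (distance of multimeter from where it was at the start of the episode above 0.03 m).
It fails at once if the screwdriver is moved by more than 30 mm (distance of screwdriver from where it was at the start of the episode above 0.03 m).
It fails at once if the grease jar is moved by more than 30 mm (distance of grease_jar from where it was at the start of the episode above 0.03 m).
Of cam_white, cam_blue, cam_orange, cam_green only 2 to 4 are there at a start; the rules pass over those that are not, and their reading is None.
At some moment in a run one of cam_white, cam_blue, cam_orange, cam_green, keeper_bar may be knocked a few centimetres aside while the robot is not near it.
Once in a run the grip may slacken for a moment while it holds something.
It also fails if it takes over 210 s, if anything falls off the work surface, if the arm or the gripper's body presses on something with over 40 N, if the wrist force passes 120 N, or if a joint passes its speed limit or range.

### The arm

A 6-joint arm with a two-finger parallel gripper is mounted at the origin on the work surface. World frame = base frame: x ahead of the robot, y to its left, z up, the work surface at z = 0. Lengths are in mm, angles in rad, forces in N, time in s.
With the tool pointing down it reaches from about 250 to 775 mm from the base axis. Payload 4 kg.
Tool frame: the origin (TCP) lies on the centre line of the jaws, within the pads' length; the fingertips stand 25 mm ahead of it and the grasp point (between the pads) lies 6 mm ahead of it; z points along the fingers, y is the line along which they close (so a half turn about z gives the same grasp; the last joint's range is limited). The gripper opens to 94 mm and grips with 3 to 60 N. Pads are 16 mm wide; open, the fingers measure 119 mm over their backs; the gripper's body (75 mm by 177 mm) begins 78 mm behind the grasp point.
Start: joints at [1.237, 0.087, 1.371, -0, 1.684, -0.103], TCP at [125.825, 535.433, 201.506] pointing down, gripper open.
Joint ranges: [-3.1, 3.1], [-0.76, 2.03], [0.27, 2.55], [-1.08, 4.22], [0.17, 2.65], [-2.57, 2.57]. Speed limits (rad/s): [2.79, 2.79, 3.14, 3.14, 3.14, 3.14].

### API

Orientations are given as [roll, pitch, yaw] about the fixed x, y, z axes, in that order (R = Rz(yaw) Ry(pitch) Rx(roll)).
In Python, from workcell import r gives the robot as it stands.
- The arm moves only by the shell command python3 -m crank 'ROWS' [OPENING]. ROWS is JSON, a list of rows, each a list of 6 numbers: the shift along the tool's x, y, z normalised to -1 to 1, where 1 is 0.02 m, then the turn, a rotation vector about the tool's x, y, z normalised to -1 to 1, where 1 is 0.12 rad. A call has 1 to 20 rows; each row shifts and turns the commanded pose from where the row before left it, along the tool's axes as they then stand; what a row does not reach is not made up. A row lasts 1/10 s, in which the tool goes at most 50 mm and 8.59 degrees, less where a joint would pass 70% of its speed; a pose out of reach is approached as far as the arm can. A call with a number of a shift or a turn outside -1 to 1 is refused whole. A call with a gripper value outside its range is refused whole. OPENING is the closure, from -1 (fully open) to 1 (shut), so that 0 is half open, set as the call begins (- or left out, the last holds). The fingers move at their own pace and stop on an object; the grip force is fixed at half the most. Time passes only in rows, so rows that do not move let the fingers close. It gives the time, the measured TCP pose, the force, the opening and the grip force at its end, in the units of the state.
- r.observe(): the state, without advancing time (a new reading comes with each control period).
- r.read_camera(name): name is "side" or "top" or "wrist"; returns the picture (400x640x3 uint8, blue, green, red); there is no depth.
- r.camera_model(name): a dict with "mtx" (3x3 intrinsics, pixels), "world_from_camera" (4x4, takes a point from camera to world coordinates). Camera axes: x right, y down, z forward; pixel columns grow to the right and rows downward; lengths in mm; the calibration is good to about 2 mm. A picture is of the moment at which its call begins: read the wrist's pose just before it. camera_model takes no time and is no camera call; for the wrist camera it gives the pose at the moment of the call.
- r.hand_in(): hands the job in; it is judged then, once.
The state is a dict: "clock": time; "joints": joint angles; "qvel": joint speeds; "joint_efforts": joint torques, N m; "ee_pos": TCP position; "tool_rot": TCP orientation; "wrist_force": force on the tool from outside, world axes, zero at the start; "moment": the same for the moment, N m; "grip_width": finger opening in mm; "grasp_force": force on a finger pad.
Only numpy, scipy, OpenCV 4.12 (cv2) and the standard library are available. Lean on these libraries where they do the work, as an engineer would, in place of code of your own. Each camera call takes 0.05 s, during which the arm holds its last target. There are 200 camera calls.

## Working session

There is one attempt and no reset: what is moved stays moved. The work goes in short steps, Python scripts to look and compute and a shell command to move; the robot and the scene stay as the last step left them, time stands still between calls to the robot, and variables do not carry over. Pictures are saved under pics/ and viewed, at most 16 in all, crops included, and the job is handed in when it is done.

```bash
ls; mkdir -p pics; python3 - <<'E'
from workcell import r
import cv2,numpy as np
o=r.observe();print({k:np.round(v,3).tolist() for k,v in o.items()})
for n in ["top","side"]:
    im=r.read_camera(n);cv2.imwrite(f"pics/{n}0.png",im)
    m=r.camera_model(n);print(n,np.round(m["mtx"],1).tolist(),np.round(m["world_from_camera"],3).tolist())
E
```

```text
pics
{'clock': 0.0, 'joints': [1.237, 0.088, 1.372, 0.0, 1.684, -0.103], 'qvel': [0.0, 0.001, -0.0, 0.001, 0.002, 0.0], 'joint_efforts': [-0.0, -34.016, -30.244, 0.072, 0.033, -0.0], 'ee_pos': [125.633, 534.896, 200.314], 'tool_rot': [-3.139, -0.0, 2.911], 'wrist_force': [-0.813, 0.157, 0.306], 'moment': [0.041, 0.02, -0.028], 'grasp_force': 0.0, 'grip_width': 94.201}
top [[371.4, 0.0, 324.6], [0.0, 371.4, 199.1], [0.0, 0.0, 1.0]] [[-0.02, -0.998, 0.066, 444.462], [-1.0, 0.02, 0.0, 53.048], [-0.002, -0.066, -0.998, 1024.387], [0.0, 0.0, 0.0, 1.0]]
side [[497.2, 0.0, 319.6], [0.0, 497.2, 196.3], [0.0, 0.0, 1.0]] [[-0.943, -0.141, 0.301, 134.469], [-0.332, 0.461, -0.823, 1083.426], [-0.022, -0.876, -0.482, 697.776], [0.0, 0.0, 0.0, 1.0]]
```

View pics/top0.png

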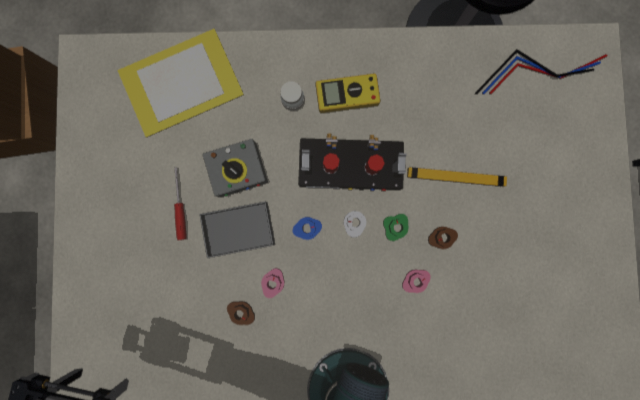

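View pics/side0.png

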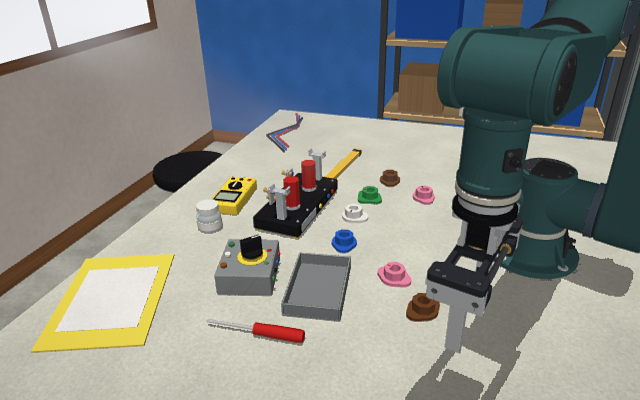

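The top view shows blue (307,228), white (354,224) and green (397,227) cams, with no orange one. Pink (272,282) and (416,281) and brown (240,312) and (443,237) are look-alikes. Red caps are at (331,162) and (376,163), the bar at (457,177), the tray at (238,230) and the knob at (234,170).

```bash
cat > h.py <<'E'
from workcell import r
import cv2,numpy as np
R3=__import__('scipy.spatial.transform',fromlist=['Rotation']).Rotation
def ray(m,uv,z):
    T=np.array(m["world_from_camera"]);K=np.array(m["mtx"])
    d=T[:3,:3]@np.linalg.solve(K,[uv[0],uv[1],1.]);o=T[:3,3]
    return (o+d*(z-o[2])/d[2])
def proj(m,p):
    T=np.linalg.inv(np.array(m["world_from_camera"]));q=T[:3,:3]@np.array(p,float)+T[:3,3]
    q=np.array(m["mtx"])@q;return q[:2]/q[2]
def blobs(im,lo,hi,amin=20):
    hsv=cv2.cvtColor(im,cv2.COLOR_BGR2HSV);k=cv2.inRange(hsv,np.array(lo),np.array(hi))
    c,_=cv2.findContours(k,cv2.RETR_EXTERNAL,cv2.CHAIN_APPROX_NONE)
    return sorted([x for x in c if cv2.contourArea(x)>amin],key=cv2.contourArea,reverse=True)
def rectw(m,c,z):   # min-area rectangle in the world plane z
    p=np.array([ray(m,q[0],z)[:2] for q in c],np.float32)
    (cx,cy),(w,h),a=cv2.minAreaRect(p);
    if w<h: a+=90;w,h=h,w
    return np.round([cx,cy,w,h,a],1)   # a: direction of long side, deg from world x
def tcp():
    o=r.observe();R=R3.from_euler('xyz',o["tool_rot"]).as_matrix();return np.array(o["ee_pos"]),R
def go(p,yaw=None,z=None):   # how far in tool axes and units; yaw: world angle (deg) of the finger line (tool y), mod 180
    t,R=tcp();d=R.T@(np.array(p,float)-t);print("shift units",np.round(d/20,2),end=' ')
    if yaw is not None:
        cur=np.degrees(np.arctan2(R[1,1],R[0,1]));e=(yaw-cur+90)%180-90
        print("turn z units",round(-np.radians(e)/0.12,2),"(finger line now %.1f, change %.1f)"%(cur,e),'j6',round(r.observe()["joints"][5],2))
E
python3 - <<'E'
from h import *
im=cv2.imread('pics/top0.png');m=r.camera_model("top")
C={'blue':((100,120,60),(130,255,255),28),'green':((45,100,40),(85,255,255),28),'red':((0,170,90),(6,255,255),122),'yel':((20,130,90),(32,255,255),16),'bar':((15,150,120),(28,255,255),8)}
for n,(lo,hi,z) in C.items():
    for c in blobs(im,lo,hi):
        M=c.mean((0,1));print(n,M.round(1),cv2.contourArea(c),rectw(m,c,z))
hsv=cv2.cvtColor(im,cv2.COLOR_BGR2HSV)
for n,uv,z in [('white',(354,224),28),('tray',(238,230),5),('knob',(234,170),91)]: print(n,ray(m,uv,z).round(0))
for n,pts,z in [('drive',[(300,139),(404,142),(404,189),(300,186)],42),('tray',[(201,214),(270,203),(274,244),(208,256)],32),('box',[(204,150),(257,139),(268,184),(218,196)],55)]:
    print(n,rectw(m,np.array(pts)[:,None],z))
crop=cv2.resize(im[130:250,280:420],None,fx=5,fy=5,interpolation=cv2.INTER_CUBIC);cv2.imwrite('pics/crop1.png',crop)
E
```

```text
blue [306.9 227.9] 414.0 [434.  102.   67.9  56.8 133.9]
blue [512.3  70.1] 103.5 [ 852.1 -459.8  179.8   58.8  110.8]
blue [586.   66.6] 35.0 [ 860.2 -673.2   82.1    7.4  108.4]
green [395.6 226.3] 442.5 [ 432.1 -137.4   63.1   61.3  100.8]
red [375.5 162.5] 172.0 [592.1 -73.5  37.6  36.1 152. ]
red [330.9 161.3] 167.0 [596.3  35.7  36.6  36.6  43.6]
red [178.9 220.8] 155.5 [458.4 407.7  83.1  15.1   3.7]
red [515.2  73.4] 36.0 [ 805.2 -419.9  139.    39.6  111.8]
yel [179.7  82.5] 7429.0 [845.6 448.6 291.5 206.4 113. ]
yel [347.5  91.8] 1726.0 [808.3 -16.3 170.1  84.2  96.5]
yel [457.  176.4] 706.0 [ 565.6 -309.8  218.9   27.5   83.3]
yel [234.7 170.7] 128.0 [594.8 299.5  65.9  63.4  88.8]
yel [409.6 172. ] 21.0 [ 580.7 -180.2   22.1    8.2  178. ]
bar [179.7  82.4] 7234.0 [849.2 452.  291.7 204.7 113. ]
bar [347.3  91.6] 1643.0 [812.2 -16.7 170.5  81.3  96.5]
bar [457.3 176.2] 644.5 [ 567.2 -313.   218.8   25.6   83.3]
bar [235.1 171. ] 65.5 [596.7 300.8  62.2  61.2 134.4]
white [442. -24.  28.]
tray [432. 292.   5.]
knob [585. 281.  91.]
drive [602.2 -21.  280.5 126.4  87.2]
tray [433.8 284.2 186.5 113.3  97.9]
box [598.3 285.  144.  127.6 102.4]
```

View pics/crop1.png

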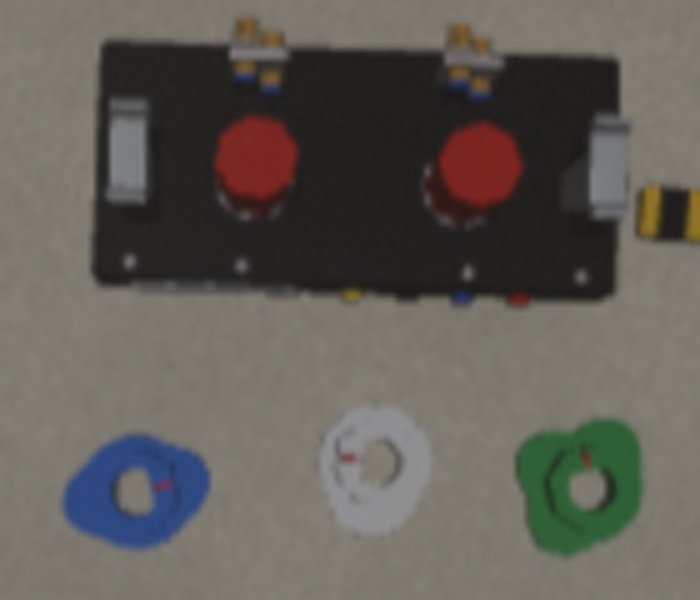

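Crop check: the blue (two lobes), white (one lobe) and green (three lobes) cams are the right ones. Both caps are on their spindles, and the brackets are on the far side. Next I'll move above the drive.

```bash
python3 - <<'E'
from h import *
go([560,-20,330],87)
E
```

```text
shift units [-27.49 -22.05  -6.44] turn z units -1.49 (finger line now 76.8, change 10.2) j6 -0.1
```

```bash
python3 -m crank '[[-1,-0.8,-0.25,0,0,0],[-1,-0.8,-0.25,0,0,0],[-1,-0.8,-0.25,0,0,0],[-1,-0.8,-0.25,0,0,0],[-1,-0.8,-0.25,0,0,0],[-1,-0.8,-0.25,0,0,0],[-1,-0.8,-0.25,0,0,0],[-1,-0.8,-0.25,0,0,0],[-1,-0.8,-0.25,0,0,0],[-1,-0.8,-0.25,0,0,0],[-1,-0.8,-0.25,0,0,0],[-1,-0.8,-0.25,0,0,0],[-1,-0.8,-0.25,0,0,0],[-1,-0.8,-0.25,0,0,0],[-1,-0.8,-0.25,0,0,0],[-1,-0.8,-0.25,0,0,0],[-1,-0.8,-0.25,0,0,0],[-1,-0.8,-0.25,0,0,0],[-1,-0.8,-0.25,0,0,0],[-1,-0.8,-0.25,0,0,0]]' -1; python3 -m crank '[[-1,-0.8,-0.25,0,0,0],[-1,-0.8,-0.25,0,0,0],[-1,-0.8,-0.25,0,0,0],[-1,-0.8,-0.25,0,0,0],[-1,-0.8,-0.25,0,0,0],[-1,-0.8,-0.25,0,0,0],[-1,-0.8,0,0,0,0],[-0.5,-0.4,0,0,0,-0.7],[0,0,0,0,0,-0.8],[0,0,0,0,0,0],[0,0,0,0,0,0]]'
python3 - <<'E'
from h import *
im=r.read_camera("wrist");cv2.imwrite("pics/w1.png",im);m=r.camera_model("wrist");print(np.round(m["world_from_camera"],3).tolist(),np.round(m["mtx"],1).tolist())
go([560,-20,330],87)
E
```

```text
clock: 2.1
ee_pos: [442.4, 131.5, 301.2]
tool_rot: [-3.141, -0.001, 2.911]
wrist_force: [0.2, 0.0, 0.2]
grip_width: 93.8
grasp_force: 0.0
clock: 3.2
ee_pos: [560.5, -18.6, 331.1]
tool_rot: [3.141, -0.001, 3.089]
wrist_force: [-0.2, 0.0, 0.5]
grip_width: 93.9
grasp_force: 0.0
[[0.051, 0.97, 0.236, 493.424], [0.999, -0.05, -0.012, -14.445], [0.0, 0.236, -0.972, 515.164], [0.0, 0.0, 0.0, 1.0]] [[328.6, 0.0, 322.0], [0.0, 328.6, 203.7], [0.0, 0.0, 1.0]]
shift units [ 0.02 -0.08  0.06] turn z units 0.0 (finger line now 87.0, change -0.0) j6 -1.65
```

View pics/w1.png

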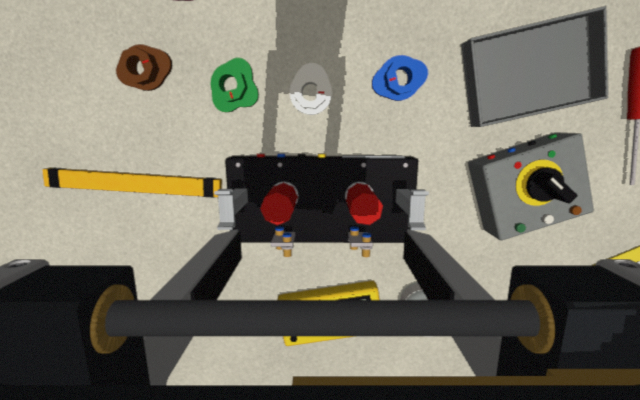

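Wrist view: caps' bright tops are near (283,203) and (362,207), with the green (234,84), white (311,90) and blue (400,78) cams, bar from (45,178) to (220,188), tray at (535,70), and knob at (548,185) with its pointer at (570,195).

```bash
python3 - <<'E'
from h import *
im=cv2.imread('pics/w1.png');m=r.camera_model("wrist")
for c in blobs(im,(0,170,150),(8,255,255),40): print('red',c.mean((0,1)).round(1),cv2.contourArea(c),rectw(m,c,122))
print('tray',rectw(m,np.array([(463,43),(606,8),(607,97),(475,126)])[:,None],32))
print('box',rectw(m,np.array([(469,162),(582,134),(594,209),(499,239)])[:,None],55))
for c in blobs(im,(20,130,90),(32,255,255),100): print('yel',c.mean((0,1)).round(1),rectw(m,c,16),rectw(m,c,57))
print('drive',rectw(m,np.array([(226,157),(416,156),(410,241),(233,242)])[:,None],42))
go([596,36,115],87)
E
```

```text
red [370.1 214.5] 185.5 [605.7  38.9  37.4  19.9 117.5]
tray [437.  285.  189.6 114.8 100. ]
box [594.4 280.4 155.3 126.  106.3]
yel [131.  182.2] [ 565.3 -312.6  222.    29.    83.3] [ 559.4 -288.1  203.8   26.6   83.3]
yel [331.1 293.2] [764.  -18.1 168.1  34.9  87. ] [741.8 -17.8 154.3  32.   87. ]
yel [535.4 181.4] [596.8 310.4  71.1  62.6 162.8] [588.3 283.7  65.2  57.4 162.8]
yel [314.5 338.6] [858.4 -41.8 117.9  17.9  87. ] [828.4 -39.6 108.2  16.4  87. ]
yel [627.3 255. ] [731.1 469.5  47.3  25.  112.2] [711.6 429.8  43.4  23.  112.2]
yel [549.  325.4] [848.7 355.9 103.   18.5   5.1] [819.5 325.5  94.5  17.    5.1]
yel [ 95.2 323.8] [ 807.2 -418.8  104.7   16.9  166.1] [ 781.4 -385.5   96.1   15.5  166.1]
drive [603.  -21.1 272.  128.9  87.3]
shift units [-1.64  2.81 10.81] turn z units 0.0 (finger line now 87.0, change -0.0) j6 -1.65
```

```bash
python3 -m crank '[[-0.55,0.92,0.5,0,0,0],[-0.55,0.92,0.5,0,0,0],[-0.54,0.92,0.8,0,0,0],[0,0,1,0,0,0],[0,0,1,0,0,0],[0,0,1,0,0,0],[0,0,1,0,0,0],[0,0,1,0,0,0],[0,0,1,0,0,0],[0,0,1,0,0,0],[0,0,1,0,0,0],[0,0,1,0,0,0],[0,0,0.8,0,0,0],[0,0,0,0,0,0],[0,0,0,0,0,0]]' -0.28; python3 -m crank '[[0,0,0,0,0,0],[0,0,0,0,0,0],[0,0,0,0,0,0],[0,0,0,0,0,0]]' 1;python3 - <<'E'
from h import *
go([429,326,190],10)
E
```

```text
clock: 4.75
ee_pos: [596.0, 35.1, 99.8]
tool_rot: [3.141, -0.0, 3.091]
wrist_force: [-0.0, -0.5, 1.5]
grip_width: 60.3
grasp_force: 0.0
clock: 5.15
ee_pos: [596.8, 34.7, 100.6]
tool_rot: [3.141, 0.002, 3.091]
wrist_force: [-0.4, -0.1, 2.5]
grip_width: 38.8
grasp_force: 30.0
shift units [ 9.11 14.12 -4.49] turn z units 11.21 (finger line now 87.1, change -77.1) j6 -1.56
```

```bash
python3 -m crank '[[0,0,-0.75,0,0,0],[0,0,-0.75,0,0,0],[0,0,-0.75,0,0,0],[0,0,-0.75,0,0,0],[0,0,-0.75,0,0,0],[0,0,-1,0,0,0],[0.6,0.96,-0.5,0,0,0],[0.6,0.96,0,0,0,0],[0.6,0.96,0,0,0,0],[0.6,0.96,0,0,0,0],[0.6,0.96,0,0,0,0],[0.6,0.96,0,0,0,0],[0.6,0.96,0,0,0,0],[0.6,0.96,0,0,0,0],[0.6,0.96,0,0,0,0],[0.6,0.96,0,0,0,0],[0.6,0.96,0,0,0,0],[0.6,0.96,0,0,0,0],[0.6,0.96,0,0,0,0],[0.6,0.96,0,0,0,0]]'; python3 - <<'E'
from h import *
go([429,323,57],87)
E
```

```text
clock: 7.15
ee_pos: [441.6, 312.6, 205.6]
tool_rot: [3.141, 0.001, 3.091]
wrist_force: [-0.1, 0.3, -1.0]
grip_width: 38.8
grasp_force: 30.0
shift units [0.66 0.48 7.43] turn z units 0.01 (finger line now 87.1, change -0.1) j6 -1.01
```

```bash
python3 -m crank '[[0.33,0.24,1,0,0,0],[0.33,0.24,1,0,0,0],[0,0,1,0,0,0],[0,0,1,0,0,0],[0,0,1,0,0,0],[0,0,1,0,0,0],[0,0,0.7,0,0,0],[0,0,0.5,0,0,0],[0,0,0.2,0,0,0],[0,0,0,0,0,0],[0,0,0,0,0,0]]'; python3 -m crank '[[0,0,0,0,0,0],[0,0,0,0,0,0],[0,0,-0.3,0,0,0],[0,0,-1,0,0,0],[0,0,-1,0,0,0],[0,0,-1,0,0,0],[0,0,-1,0,0,0],[0,0,-1,0,0,0],[0,0,-1,0,0,0],[0,0,0,0,0,0]]' -0.1; python3 - <<'E'
from h import *
go([592,-75,105],87)
E
```

```text
clock: 8.25
ee_pos: [429.9, 322.3, 57.5]
tool_rot: [3.141, 0.001, 3.091]
wrist_force: [0.9, 0.1, -0.8]
grip_width: 38.9
grasp_force: 30.0
clock: 9.25
ee_pos: [431.0, 323.1, 186.8]
tool_rot: [3.137, 0.007, 3.091]
wrist_force: [-0.3, 0.3, 0.2]
grip_width: 51.7
grasp_force: 0.0
shift units [ -9.02 -19.49   4.06] turn z units 0.01 (finger line now 87.1, change -0.1) j6 -0.98
```

```bash
python3 -m crank '[[-0.45,-0.98,0,0,0,0],[-0.45,-0.98,0,0,0,0],[-0.45,-0.98,0,0,0,0],[-0.45,-0.98,0,0,0,0],[-0.45,-0.98,0,0,0,0],[-0.45,-0.98,0,0,0,0],[-0.45,-0.98,0,0,0,0],[-0.45,-0.98,0,0,0,0],[-0.45,-0.98,0,0,0,0],[-0.45,-0.98,0,0,0,0],[-0.45,-0.98,0,0,0,0],[-0.45,-0.98,0,0,0,0],[-0.45,-0.98,0,0,0,0],[-0.45,-0.98,0,0,0,0],[-0.45,-0.98,0,0,0,0],[-0.45,-0.98,0,0,0,0],[-0.45,-0.98,0,0,0,0],[-0.45,-0.98,0,0,0,0],[-0.45,-0.98,0,0,0,0],[-0.45,-0.9,0,0,0,0]]' -0.28; python3 -m crank '[[0,0,0,0,0,0],[0,0,1,0,0,0],[0,0,1,0,0,0],[0,0,1,0,0,0],[0,0,1,0,0,0],[0,0,0,0,0,0],[0,0,0,0,0,0]]'; python3 -m crank '[[0,0,0,0,0,0],[0,0,0,0,0,0],[0,0,0,0,0,0],[0,0,0,0,0,0]]' 1; python3 - <<'E'
from h import *
im=r.read_camera("top");cv2.imwrite('pics/top1.png',im)
go([441,247,57],87)
E
```

```text
clock: 11.25
ee_pos: [589.2, -78.0, 181.4]
tool_rot: [3.141, -0.001, 3.091]
wrist_force: [-0.1, 0.1, 0.5]
grip_width: 60.3
grasp_force: 0.0
clock: 11.95
ee_pos: [588.9, -76.3, 102.4]
tool_rot: [3.141, -0.001, 3.091]
wrist_force: [0.1, 0.5, -0.4]
grip_width: 60.2
grasp_force: 0.0
clock: 12.35
ee_pos: [590.0, -77.0, 103.8]
tool_rot: [3.142, 0.002, 3.091]
wrist_force: [-0.6, 0.1, 3.7]
grip_width: 39.7
grasp_force: 30.0
shift units [ 8.27 15.8   2.32] turn z units 0.01 (finger line now 87.1, change -0.1) j6 -1.75
```

```bash
python3 -m crank '[[0,0,-0.75,0,0,0],[0,0,-0.75,0,0,0],[0,0,-0.75,0,0,0],[0,0,-0.75,0,0,0],[0,0,-1,0,0,0],[0,0,-1,0,0,0],[0.5,0.98,0,0,0,0],[0.5,0.98,0,0,0,0],[0.5,0.98,0,0,0,0],[0.5,0.98,0,0,0,0],[0.5,0.98,0,0,0,0],[0.5,0.98,0,0,0,0],[0.5,0.98,0,0,0,0],[0.5,0.98,0,0,0,0],[0.5,0.98,0,0,0,0],[0.5,0.98,0,0,0,0],[0.5,0.98,0,0,0,0],[0.5,0.98,0,0,0,0],[0.5,0.98,0,0,0,0],[0.5,0.98,0,0,0,0]]'; python3 -m crank '[[0.6,0.98,0,0,0,0],[0.6,1,0,0,0,0],[0,0,1,0,0,0],[0,0,1,0,0,0],[0,0,1,0,0,0],[0,0,1,0,0,0],[0,0,1,0,0,0],[0,0,1,0,0,0],[0,0,0.7,0,0,0],[0,0,0.2,0,0,0],[0,0,0,0,0,0],[0,0,0,0,0,0]]'
```

```text
clock: 14.4
ee_pos: [463.2, 204.9, 203.9]
tool_rot: [3.141, 0.002, 3.091]
wrist_force: [-0.2, 0.6, -0.9]
grip_width: 39.8
grasp_force: 30.0
clock: 15.6
ee_pos: [442.2, 245.2, 65.7]
tool_rot: [3.141, 0.002, 3.091]
wrist_force: [0.4, 0.5, -0.7]
grip_width: 39.6
grasp_force: 30.0
```

```bash
python3 -m crank '[[0,0,0.2,0,0,0],[0,0,0.1,0,0,0],[0,0,0,0,0,0]]'; python3 -m crank '[[0,0,0,0,0,0],[0,0,0,0,0,0],[0,0,-0.3,0,0,0],[0,0,-1,0,0,0],[0,0,-1,0,0,0],[0,0,-1,0,0,0],[0,0,-1,0,0,0],[-0.4,-1,-1,0,0,0],[-0.4,-1,-1,0,0,0],[-0.4,-1,-1,0,0,0],[-0.4,-1,-0.8,0,0,0],[-0.4,-1,0,0,0,0],[-0.4,-1,0,0,0,0],[-0.4,-1,0,0,0,0],[-0.4,-1,0,0,0,0],[-0.4,-1,0,0,0,0],[-0.4,-1,0,0,0,0],[-0.4,-1,0,0,0,0],[-0.4,-1,0,0,0,0],[-0.4,-0.9,0,0,0,0]]' -0.1;  python3 -m crank '[[0,0,0,0,0,0],[0,0,0,0,0,0]]' -1; python3 - <<'E'
from h import *
im=r.read_camera("wrist");m=r.camera_model("wrist");import pickle;pickle.dump(m,open('m2.pkl','wb'));cv2.imwrite("pics/w2.png",im)
go([560,-20,250],87)
print([proj(m,p).round() for p in [(595,34.5,116),(590,-75.5,116),(595,34.5,50),(590,-75.5,50)]])
E
```

```text
clock: 15.9
ee_pos: [441.3, 244.8, 58.4]
tool_rot: [-3.142, -0.0, 3.091]
wrist_force: [-0.1, -0.3, -0.1]
grip_width: 39.3
grasp_force: 30.0
clock: 17.9
ee_pos: [532.5, -19.1, 221.2]
tool_rot: [-3.142, 0.001, 3.09]
wrist_force: [-0.3, 0.2, -0.0]
grip_width: 51.6
grasp_force: 0.0
clock: 18.1
ee_pos: [532.1, -17.8, 220.8]
tool_rot: [3.141, 0.0, 3.09]
wrist_force: [0.4, -0.1, -1.0]
grip_width: 64.8
grasp_force: 0.0
shift units [-1.41 -0.06 -1.46] turn z units 0.02 (finger line now 87.1, change -0.1) j6 -1.66
[array([379., 263.]), array([263., 263.]), array([370., 239.]), array([273., 239.])]
```

View pics/w2.png

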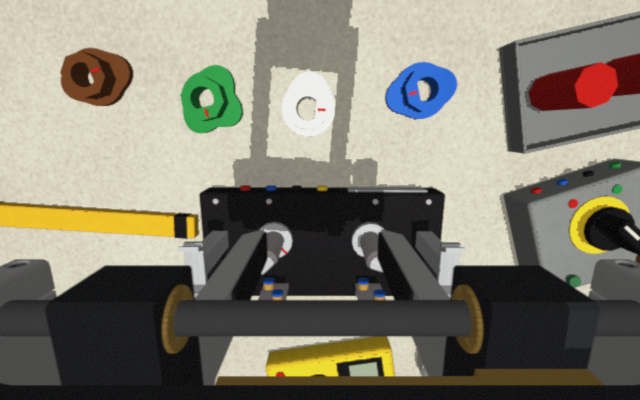

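Wrist view: spindle flanges are at (275,240) and (370,240), partly hidden by the fingers. One cap stands in the tray at (596,85). The blue (420,90), white (308,105) and green (210,100) cams show their red hub lines. Next, a closer look from further forward.

```bash
python3 -m crank '[[-1,0,0.4,0,0,0],[-1,0,0.4,0,0,0],[-1,0,0.4,0,0,0],[-1,0,0.4,0,0,0],[-0.6,0,0.4,0,0,0],[0,0,0.4,0,0,0],[0,0,0,0,0,0],[0,0,0,0,0,0]]'; python3 - <<'E'
from h import *
im=r.read_camera("wrist");m=r.camera_model("wrist");import pickle;pickle.dump(m,open('m3.pkl','wb'));cv2.imwrite("pics/w3full.png",im)
P=[proj(m,p).round() for p in [(595,34.5,116),(590,-75.5,116),(595,34.5,50),(590,-75.5,50)]];print(P)
cv2.imwrite("pics/w3.png",cv2.resize(im[100:280,220:440],None,fx=3.3,fy=3.3,interpolation=cv2.INTER_CUBIC))
go([625,-20,170],87)
E
```

```text
clock: 18.95
ee_pos: [623.3, -22.4, 172.6]
tool_rot: [3.141, -0.001, 3.091]
wrist_force: [1.6, -0.4, 0.9]
grip_width: 94.4
grasp_force: 0.0
[array([396., 174.]), array([247., 174.]), array([381., 163.]), array([263., 164.])]
shift units [-0.06  0.13  0.16] turn z units 0.01 (finger line now 87.1, change -0.1) j6 -1.65
```

View pics/w3.png

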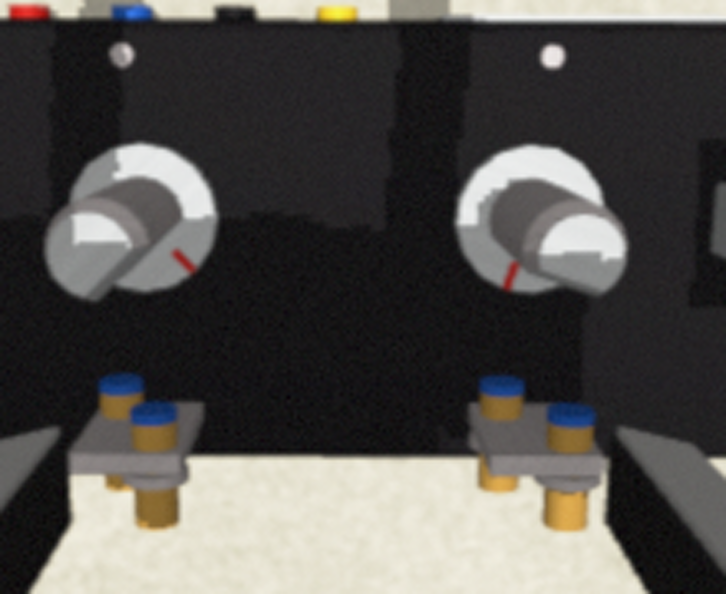

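```bash
python3 - <<'E'
from h import *
import pickle
im=cv2.imread("pics/w3full.png");m=pickle.load(open('m3.pkl','rb'))
f=lambda u,v:(220+(u+.5)/3.3-.5,100+(v+.5)/3.3-.5)
big=cv2.resize(im[100:280,220:440],None,fx=6,fy=6,interpolation=cv2.INTER_CUBIC)
hsv=cv2.cvtColor(big,cv2.COLOR_BGR2HSV);k=(((hsv[...,0]<10)|(hsv[...,0]>170))&(hsv[...,1]>110)&(hsv[...,2]>60)).astype(np.uint8)
k[:200]=0;k[600:]=0
c,_=cv2.findContours(k,0,cv2.CHAIN_APPROX_NONE)
fl={'b':(143.5,218),'a':(530,219)}
for x in c:
    if cv2.contourArea(x)<60: continue
    p=np.array([ray(m,(220+(u+.5)/6-.5,100+(v+.5)/6-.5),50)[:2] for u,v in x[:,0]],np.float32)
    n='b' if p[:,1].mean()<-20 else 'a'
    ctr=ray(m,f(*fl[n]),50)[:2]
    vx,vy,_,_=cv2.fitLine(p,cv2.DIST_L2,0,.01,.01).ravel()
    d=p.mean(0)-ctr
    print(n,'centre',ctr.round(1),'line c',p.mean(0).round(1),'dir by line %.1f'%(np.degrees(np.arctan2(vy,vx))),'by centre %.1f'%np.degrees(np.arctan2(d[1],d[0])),np.linalg.norm(d).round(1))
# flat edge lines at the spindle top z=116
for n,e in {'b':[(95,299),(181,217)],'a':[(523,262),(598,295)]}.items(): pass
for n,e in {'a':[(540,272),(598,295)]}.items():
    q=[ray(m,f(*u),116)[:2] for u in e];print(n,'edge',np.degrees(np.arctan2(*(q[1]-q[0])[::-1])))
E
```

```text
a centre [597.6  34. ] line c [614.   28.2] dir by line -20.0 by centre -19.6 17.4
b centre [591.9 -75.4] line c [605.  -64.8] dir by line 40.8 by centre 38.9 16.8
a edge 65.59768455655718
```

Spindle a is at (597,34) with its flat at about -20°. Spindle b is at (591.5,-75.4) with its flat at about 39.5°. I'll move over the cams and measure them.

```bash
cat >> h.py <<'E'
def cams():
    im=r.read_camera("wrist");m=r.camera_model("wrist");cv2.imwrite('pics/cams_%.0f.png'%(r.observe()["clock"]*10),im)
    hsv=cv2.cvtColor(im,cv2.COLOR_BGR2HSV)
    S=6;big=cv2.cvtColor(cv2.resize(im,None,fx=S,fy=S,interpolation=cv2.INTER_CUBIC),cv2.COLOR_BGR2HSV)
    red=(((big[...,0]<8)|(big[...,0]>172))&(big[...,1]>120)&(big[...,2]>90)).astype(np.uint8)
    for n,lo,hi in [('blue',(100,120,60),(130,255,255)),('green',(45,100,40),(85,255,255)),('white',(0,0,200),(180,14,255))]:
        B=blobs(im,lo,hi,300)
        for x in B[:2]:
            if not 25<cv2.minEnclosingCircle(x)[1]*0+np.mean(cv2.minAreaRect(x)[1])<160: continue
            k=np.zeros(im.shape[:2],np.uint8);cv2.drawContours(k,[cv2.convexHull(x)],-1,1,-1)
            kb=cv2.resize(k,None,fx=S,fy=S,interpolation=cv2.INTER_NEAREST)&red
            cs=[c for c in cv2.findContours(kb,0,cv2.CHAIN_APPROX_NONE)[0] if cv2.contourArea(c)>60]
            w=rectw(m,x,4)
            if not cs: print(n,'no line',x.mean((0,1)).round(),w);continue
            c=max(cs,key=cv2.contourArea)
            p=np.array([ray(m,((u+.5)/S-.5,(v+.5)/S-.5),28)[:2] for u,v in c[:,0]],np.float32)
            vx,vy,_,_=cv2.fitLine(p,cv2.DIST_L2,0,.01,.01).ravel();d=np.array([vx,vy]);l=p.mean(0)
            if d@(l-w[:2])<0:d=-d
            print(n,'px',x.mean((0,1)).round(),'disc',w,'line',l.round(1),'yaw %.1f'%np.degrees(np.arctan2(d[1],d[0])),'hub',(l-d*16.5).round(1))
E
python3 -m crank '[[1,0,-0.4,0,0,0],[1,0,-0.4,0,0,0],[1,-0.3,-0.4,0,0,0],[1,-0.3,-0.4,0,0,0],[1,-0.3,0,0,0,0],[1,-0.3,0,0,0,0],[1,-0.3,0,0,0,0],[0,0,0,0,0,0],[0,0,0,0,0,0]]'; python3 - <<'E'
from h import *
cams()
E
```

```text
clock: 19.9
ee_pos: [483.0, -45.6, 205.6]
tool_rot: [-3.142, 0.003, 3.09]
wrist_force: [1.0, -1.0, 0.8]
grip_width: 94.0
grasp_force: 0.0
blue px [448. 132.] disc [434.  102.5  73.2  63.2 136. ] line [437.2  86.7] yaw -78.1 hub [433.8 102.8]
green px [236. 143.] disc [ 431.4 -144.    68.5   67.6  101.6] line [ 446.7 -140.6] yaw 12.4 hub [ 430.6 -144.2]
white no line [324. 140.] [433.3 -39.9  58.5  32.8 165.9]
```

```bash
python3 - <<'E'
from h import *
go([430.6,-144.2,36],12.4)
E
```

```text
shift units [ 2.4  -5.06  8.46] turn z units 10.86 (finger line now 87.1, change -74.7) j6 -1.73
```

```bash
python3 -m crank '[[0.4,-0.85,0,0,0,0],[0.4,-0.85,0,0,0,0],[0.4,-0.84,0,0,0,0],[0.4,-0.84,0,0,0,0],[0.4,-0.84,0,0,0,0],[0.4,-0.84,0,0,0,0],[0,0,0.7,0,0,1],[0,0,0.7,0,0,1],[0,0,0.7,0,0,1],[0,0,0.7,0,0,1],[0,0,0.7,0,0,1],[0,0,0.7,0,0,1],[0,0,0.7,0,0,1],[0,0,0.7,0,0,1],[0,0,0.7,0,0,1],[0,0,0.7,0,0,1],[0,0,0.7,0,0,0.86],[0,0,0.6,0,0,0],[0,0,0.15,0,0,0],[0,0,0,0,0,0]]' -1; python3 -m crank '[[0,0,0,0,0,0],[0,0,0,0,0,0],[0,0,0,0,0,0],[0,0,0,0,0,0],[0,0,0,0,0,0],[0,0,0,0,0,0]]' 1; python3 - <<'E'
from h import *
go([430.6,-144.2,36],102.4)
E
```

```text
clock: 21.95
ee_pos: [429.6, -144.0, 34.9]
tool_rot: [-3.141, -0.001, 1.789]
wrist_force: [0.3, 0.6, 0.3]
grip_width: 94.1
grasp_force: 0.0
clock: 22.55
ee_pos: [429.7, -144.2, 35.6]
tool_rot: [3.141, 0.0, 1.788]
wrist_force: [0.1, 0.4, -0.3]
grip_width: 49.3
grasp_force: 0.0
shift units [-0.01  0.05 -0.02] turn z units -13.09 (finger line now 12.4, change 90.0) j6 -0.67
```

```bash
python3 -m crank '[[0,0,0,0,0,0],[0,0,0,0,0,0],[0,0,0,0,0,0]]' 1; python3 -m crank '[[0,0,0,0,0,0],[0,0,0,0,0,0],[0,0,0,0,0,0],[0,0,0,0,0,-1],[0,0,0,0,0,-1],[0,0,0,0,0,-1],[0,0,0,0,0,-1],[0,0,0,0,0,-1],[0,0,0,0,0,-1],[0,0,0,0,0,-1],[0,0,0,0,0,-1],[0,0,0,0,0,-1],[0,0,0,0,0,-1],[0,0,0,0,0,-1],[0,0,0,0,0,-1],[0,0,0,0,0,-1],[0,0,0,0,0,-0.09],[0,0,0,0,0,0]]' -0.28;  python3 -m crank '[[0,0,0,0,0,0],[0,0,0,0,0,0],[0,0,0,0,0,0],[0,0,0,0,0,0]]' 1; python3 - <<'E'
from h import *
go([597,34,200],70)
E
```

```text
clock: 22.85
ee_pos: [429.6, -144.2, 35.4]
tool_rot: [3.142, -0.0, 1.788]
wrist_force: [-0.5, -0.3, 0.6]
grip_width: 25.6
grasp_force: 0.0
clock: 24.65
ee_pos: [429.7, -144.2, 35.5]
tool_rot: [3.141, 0.0, -2.927]
wrist_force: [-1.0, 0.4, 0.4]
grip_width: 60.0
grasp_force: 0.0
clock: 25.05
ee_pos: [429.7, -144.2, 35.5]
tool_rot: [3.142, 0.0, -2.925]
wrist_force: [-0.3, 0.1, 0.7]
grip_width: 31.6
grasp_force: 0.0
shift units [-10.08   6.91  -8.22] turn z units 4.71 (finger line now 102.4, change -32.4) j6 -2.24
```

The fingers met nothing, so green may have been knocked aside. I'll go up and look again.

```bash
python3 -m crank '[[0,0,-1,0,0,0],[0,0,-1,0,0,0],[0,0,-1,0,0,0.4],[0,0,-1,0,0,0.5],[0,0,-1,0,0,0.5],[0,0,-1,0,0,0.5],[0,0,-1,0,0,0],[0,0,-1,0,0,0],[0,0,0,0,0,0],[0,0,0,0,0,0]]' -1;python3 - <<'E'
from h import *
cams()
E
ls pics
```

```text
clock: 26.05
ee_pos: [429.7, -144.2, 195.2]
tool_rot: [3.142, 0.0, 3.13]
wrist_force: [-0.6, 1.3, -0.4]
grip_width: 93.7
grasp_force: 0.0
blue px [535. 185.] disc [433.3 103.6  79.2  61.5  68.8] line [436.3  87.1] yaw -78.0 hub [432.9 103.2]
green px [324. 186.] disc [ 430.8 -143.3   68.3   67.3   11.6] line [ 445.4 -140.3] yaw 13.1 hub [ 429.3 -144.1]
cams_200.png
cams_261.png
crop1.png
side0.png
top0.png
top1.png
w1.png
w2.png
w3.png
w3full.png
```

```bash
python3 - <<'E'
from h import *
im=r.read_camera("side");m=r.camera_model("side");p=proj(m,[430,-144,20]);print(p)
u,v=p.astype(int);a=cv2.resize(im[v-60:v+40,u-70:u+70],(700,500),interpolation=cv2.INTER_CUBIC);cv2.imwrite("pics/s2.png",a)
b=cv2.imread('pics/cams_261.png')[90:390,160:480]
cv2.imwrite("pics/s2.png",np.hstack([cv2.resize(a,(420,300)),b]))
E
```

```text
[369.83975504 191.40945468]
```

View pics/s2.png

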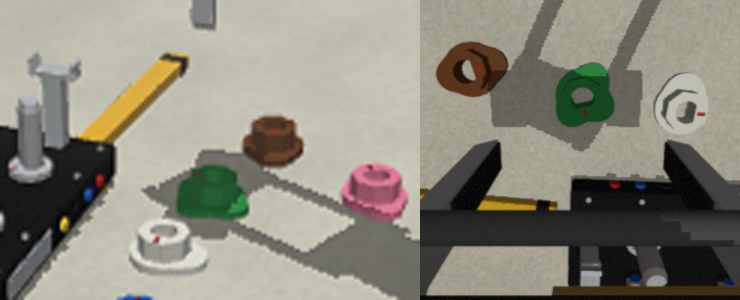

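```bash
python3 - <<'E'
from h import *
t,R=tcp();print(t.round(1),r.observe()['joints'])
for n in ['wrist','side']:
    m=r.camera_model(n)
    print(n,[proj(m,t+R@np.array([0,s*(47),z])).round() for s in (-1,1) for z in (25,0,-40)], proj(m,[430,-144,28]))
im=r.read_camera("side");m=r.camera_model('side');u,v=proj(m,t).astype(int);print(u,v)
cv2.imwrite("pics/s3.png",cv2.resize(im[max(v-110,0):v+110,u-140:u+140],None,fx=2.5,fy=2.5))
E
```

```text
[ 429.  -143.9  193.9] [-4.49135083e-01 -1.28684349e-01  1.59760530e+00  1.07178701e-04
  1.67527158e+00 -2.00868069e+00]
wrist [array([251., 228.]), array([242., 240.]), array([222., 270.]), array([392., 228.]), array([400., 241.]), array([420., 270.])] [321.17674427 188.90887819]
side [array([376., 137.]), array([376., 129.]), array([377., 115.]), array([367., 150.]), array([367., 141.]), array([368., 127.])] [369.91313025 188.94518333]
371 134
```

View pics/s3.png

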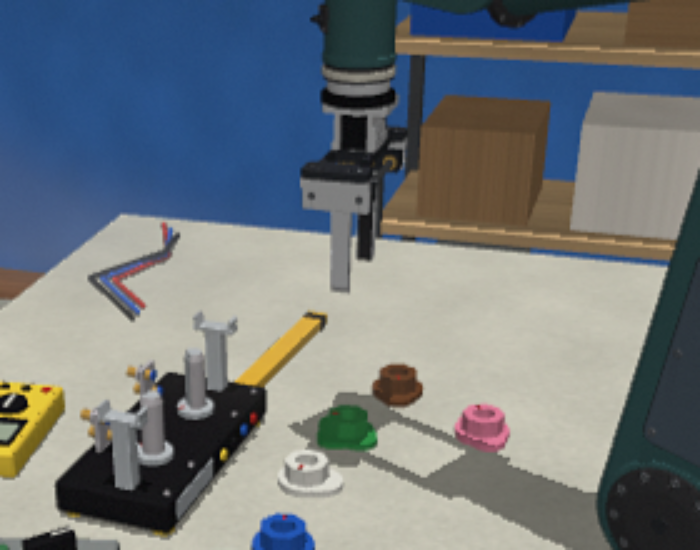

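Side view: the visible finger's tip sits about 10 px (roughly 25 mm) higher than the TCP+25 mm model predicts. The tips are therefore about at TCP height, and the first try closed above the hub. Green has not moved at all. I'll redo it lower, watching the force.

```bash
python3 -m crank '[[0,0,0.7,0,0,1],[0,0,0.7,0,0,1],[0,0,0.7,0,0,1],[0,0,0.7,0,0,1],[0,0,0.7,0,0,1],[0,0,0.7,0,0,1],[0,0,0.7,0,0,1],[0,0,0.7,0,0,1],[0,0,0.7,0,0,1],[0,0,0.7,0,0,1],[0,0,0.7,0,0,1],[0,0,0.6,0,0,0.2],[0,0,0.2,0,0,0],[0,0,0,0,0,0]]' -1; python3 -m crank '[[0,0,0.2,0,0,0],[0,0,0.1,0,0,0],[0,0,0,0,0,0]]'; python3 -m crank '[[0,0,0,0,0,0],[0,0,0,0,0,0],[0,0,0,0,0,0],[0,0,0,0,0,0],[0,0,0,0,0,0],[0,0,0,0,0,0],[0,0,0,0,0,0],[0,0,0,0,0,0]]' 1
```

```text
clock: 27.6
ee_pos: [428.9, -143.9, 24.4]
tool_rot: [-3.14, -0.001, 1.788]
wrist_force: [-0.3, 0.1, -0.6]
grip_width: 93.9
grasp_force: 0.0
clock: 27.9
ee_pos: [429.8, -144.3, 19.6]
tool_rot: [3.141, 0.0, 1.787]
wrist_force: [-0.6, -0.4, -0.2]
grip_width: 94.1
grasp_force: 0.0
clock: 28.7
ee_pos: [429.7, -144.2, 19.5]
tool_rot: [3.141, -0.0, 1.786]
wrist_force: [0.2, 0.1, -0.3]
grip_width: 43.2
grasp_force: 30.0
```

```bash
python3 -m crank '[[0,0,0,0,0,0],[0,0,0,0,0,0],[0,0,0,0,0,0],[0,0,0,0,0,-1],[0,0,0,0,0,-1],[0,0,0,0,0,-1],[0,0,0,0,0,-1],[0,0,0,0,0,-1],[0,0,0,0,0,-1],[0,0,0,0,0,-1],[0,0,0,0,0,-1],[0,0,0,0,0,-1],[0,0,0,0,0,-1],[0,0,0,0,0,-1],[0,0,0,0,0,-1],[0,0,0,0,0,-1],[0,0,0.15,0,0,-0.09],[0,0,0.1,0,0,0],[0,0,0,0,0,0]]' -0.28;  python3 -m crank '[[0,0,0,0,0,0],[0,0,0,0,0,0],[0,0,0,0,0,0],[0,0,0,0,0,0],[0,0,0,0,0,0]]' 1; python3 - <<'E'
from h import *
go([597,34,190],70)
E
```

```text
clock: 30.6
ee_pos: [429.2, -144.0, 13.9]
tool_rot: [3.141, -0.001, -2.928]
wrist_force: [0.7, -0.7, -0.0]
grip_width: 60.3
grasp_force: 0.0
clock: 31.1
ee_pos: [429.7, -144.3, 14.5]
tool_rot: [-3.142, 0.0, -2.926]
wrist_force: [0.8, -1.0, 0.3]
grip_width: 43.6
grasp_force: 30.0
shift units [-10.08   6.92  -8.77] turn z units 4.7 (finger line now 102.3, change -32.3) j6 -2.24
```

```bash
python3 -m crank '[[0,0,-0.5,0,0,0],[0,0,-0.9,0,0,0],[0,0,-0.9,0,0,0],[0,0,-0.9,0,0,0],[0,0,-0.9,0,0,0],[-0.6,0.3,-0.9,0,0,0],[-0.8,0.6,-0.9,0,0,0],[-0.9,0.6,-0.6,0,0,0],[-0.9,0.6,0,0,0,0],[-0.9,0.6,0,0,0,0],[-0.9,0.6,0,0,0,0],[-0.9,0.6,0,0,0,0],[-0.9,0.6,0,0,0,0],[-0.9,0.6,0,0,0,0],[-0.9,0.6,0,0,0,0],[-0.9,0.6,0,0,0,0],[-0.5,0.6,0,0,0,0],[0,0.3,0,0,0,0],[0,0,0,0,0,0]]'; python3 - <<'E'
from h import *
go([597,34,146],70)
E
```

```text
clock: 33.0
ee_pos: [593.5, 39.9, 144.5]
tool_rot: [3.141, -0.001, -2.925]
wrist_force: [-0.5, -0.1, -1.2]
grip_width: 43.7
grasp_force: 30.0
shift units [-0.11 -0.33 -0.08] turn z units 4.72 (finger line now 102.4, change -32.4) j6 -1.82
```

```bash
python3 -m crank '[[0,-0.33,0,0,0,0],[-0.11,0,0,0,0,0.8],[0,0,0,0,0,0.8],[0,0,0,0,0,0.8],[0,0,0,0,0,0.8],[0,0,0,0,0,0.8],[0,0,0,0,0,0.7],[0,0,0,0,0,0],[0,0,0,0,0,0]]'; python3 - <<'E'
from h import *
go([597,34,126],70)
E
```

```text
clock: 33.9
ee_pos: [597.5, 32.3, 144.7]
tool_rot: [-3.141, 0.0, 2.794]
wrist_force: [0.5, 0.3, -0.8]
grip_width: 43.7
grasp_force: 30.0
shift units [0.05 0.07 0.93] turn z units 0.01 (finger line now 70.1, change -0.1) j6 -1.26
```

```bash
python3 -m crank '[[0.03,0.07,0.3,0,0,0],[0,0,0.3,0,0,0],[0,0,0.3,0,0,0],[0,0,0.2,0,0,0],[0,0,0.2,0,0,0],[0,0,0.2,0,0,0],[0,0,0,0,0,0]]'; python3 -m crank '[[0,0,0.2,0,0,0],[0,0,0.2,0,0,0],[0,0,0,0,0,0]]'
```

```text
clock: 34.6
ee_pos: [597.1, 34.5, 113.6]
tool_rot: [-3.141, -0.002, 2.793]
wrist_force: [-1.4, -1.6, -2.9]
grip_width: 43.6
grasp_force: 30.0
clock: 34.9
ee_pos: [597.1, 34.4, 105.8]
tool_rot: [-3.141, -0.001, 2.793]
wrist_force: [-3.8, -2.2, -1.6]
grip_width: 43.6
grasp_force: 30.0
```

```bash
python3 -m crank '[[0,-0.03,0.3,0,0,0],[0,0,0.3,0,0,0],[0,0,0.3,0,0,0],[0,0,0.3,0,0,0],[0,0,0.3,0,0,0],[0,0,0.2,0,0,0],[0,0,0.1,0,0,0],[0,0,0,0,0,0]]'; python3 -m crank '[[0,0,0.1,0,0,0],[0,0,0.1,0,0,0],[0,0,0.1,0,0,0],[0,0,0,0,0,0]]'
```

```text
clock: 35.7
ee_pos: [597.2, 34.2, 69.6]
tool_rot: [-3.141, -0.001, 2.793]
wrist_force: [-3.6, -1.6, -2.6]
grip_width: 43.7
grasp_force: 30.0
clock: 36.1
ee_pos: [597.2, 34.1, 64.6]
tool_rot: [-3.141, -0.0, 2.793]
wrist_force: [-4.8, -2.4, 1.0]
grip_width: 43.7
grasp_force: 30.0
```

```bash
python3 -m crank '[[0,0,0,0,0,0],[0,0,0,0,0,0],[0,0,-0.3,0,0,0],[0,0,-0.8,0,0,0],[0,0,-1,0,0,0],[0,0,-1,0,0,0],[0,0,-1,0,0,0],[0,0,-1,0,0,0],[0,0,-1,0,0,0],[0,0,-1,0,0,0],[0,0,0,0,0,0],[0,0,0,0,0,0]]' -0.28; python3 - <<'E'
from h import *
go([433,103,160],102)
im=r.read_camera("wrist");cv2.imwrite("pics/w5.png",im)
E
```

```text
clock: 37.3
ee_pos: [598.0, 34.4, 207.0]
tool_rot: [3.141, 0.002, 2.793]
wrist_force: [-0.1, 0.7, -0.3]
grip_width: 60.1
grasp_force: 0.0
shift units [8.93 0.41 2.33] turn z units -4.65 (finger line now 70.0, change 32.0) j6 -1.26
```

View pics/w5.png

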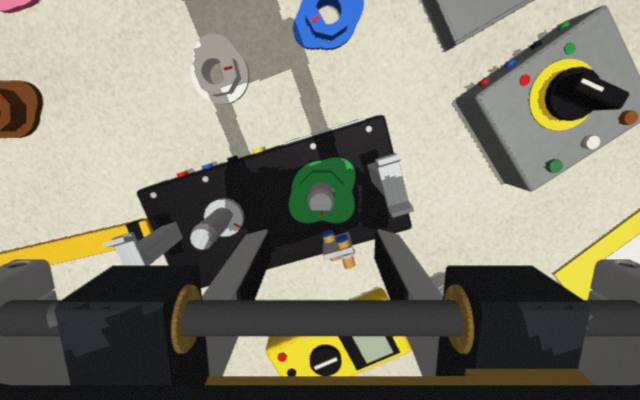

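The green cam sits on spindle a at (322,195). Blue is still at (330,18) and white at (220,70). Next is blue.

```bash
python3 -m crank '[[1,0.05,0,0,0,0],[1,0.05,0,0,0,0],[1,0.05,0,0,0,0],[1,0.05,0.3,0,0,0],[1,0.05,0.5,0,0,0],[1,0.05,0.5,0,0,0],[1,0.05,0.5,0,0,0],[1,0.05,0.5,0,0,0],[0.93,0,0.5,0,0,0],[0,0,1,0,0,-1],[0,0,1,0,0,-1],[0,0,1,0,0,-1],[0,0,1,0,0,-1],[0,0,1,0,0,-0.65],[0,0,0.6,0,0,0],[0,0,0,0,0,0],[0,0,0,0,0,0]]' -1; python3 - <<'E'
from h import *
go([433,103,16],102)
E
```

```text
clock: 39.05
ee_pos: [432.2, 102.7, 38.4]
tool_rot: [3.141, -0.0, -2.933]
wrist_force: [0.1, 0.5, -0.3]
grip_width: 93.9
grasp_force: 0.0
shift units [-0.04  0.    1.12] turn z units -0.01 (finger line now 101.9, change 0.1) j6 -1.67
```

```bash
python3 -m crank '[[0,0,0.6,0,0,0],[0,0,0.4,0,0,0],[0,0,0.15,0,0,0],[0,0,0,0,0,0]]'; python3 -m crank '[[0,0,0,0,0,0],[0,0,0,0,0,0],[0,0,0,0,0,0],[0,0,0,0,0,0],[0,0,0,0,0,0],[0,0,0,0,0,0],[0,0,0,0,0,0],[0,0,0,0,0,0]]' 1;  python3 -m crank '[[0,0,0,0,0,0],[0,0,0,0,0,0],[0,0,0,0,0,0],[0,0,0,0,0,1],[0,0,0,0,0,1],[0,0,0,0,0,1],[0,0,0,0,0,1],[0,0,0,0,0,1],[0,0,0,0,0,1],[0,0,0,0,0,1],[0,0,0,0,0,1],[0,0,0,0,0,1],[0,0,0,0,0,1],[0,0,0,0,0,1],[0,0,0,0,0,1],[0,0,0,0,0,1],[0,0,0,0,0,0.09],[0,0,0,0,0,0]]' -0.28;  python3 -m crank '[[0,0,0,0,0,0],[0,0,0,0,0,0],[0,0,0,0,0,0],[0,0,0,0,0,0],[0,0,0,0,0,0]]' 1; python3 - <<'E'
from h import *
go([596.5,34,170],70)
E
```

```text
clock: 39.45
ee_pos: [431.8, 102.7, 14.8]
tool_rot: [3.141, -0.001, -2.932]
wrist_force: [-0.6, 0.3, -0.5]
grip_width: 93.7
grasp_force: 0.0
clock: 40.25
ee_pos: [432.4, 102.6, 15.5]
tool_rot: [-3.141, 0.0, -2.932]
wrist_force: [0.3, -0.4, 0.4]
grip_width: 43.2
grasp_force: 30.0
clock: 42.05
ee_pos: [432.3, 102.7, 15.4]
tool_rot: [-3.142, -0.0, 1.783]
wrist_force: [-0.1, 0.6, 0.3]
grip_width: 60.3
grasp_force: 0.0
clock: 42.55
ee_pos: [432.3, 102.7, 15.4]
tool_rot: [3.142, -0.0, 1.781]
wrist_force: [-0.0, 0.3, 0.2]
grip_width: 43.5
grasp_force: 30.0
shift units [-5.07  7.31 -7.73] turn z units -8.43 (finger line now 12.0, change 58.0) j6 -0.1
```

```bash
python3 -m crank '[[0,0,-0.5,0,0,0],[0,0,-0.9,0,0,0],[0,0,-0.9,0,0,0],[0,0,-0.9,0,0,0],[0,0,-0.9,0,0,0],[-0.4,0.6,-0.9,0,0,0],[-0.6,0.9,-0.9,0,0,0],[-0.6,0.9,-0.9,0,0,0],[-0.6,0.9,-0.9,0,0,0],[-0.6,0.9,0,0,0,0],[-0.6,0.9,0,0,0,0],[-0.6,0.9,0,0,0,0],[-0.6,0.9,0,0,0,0],[-0.47,0.3,0,0,0,0],[0,0,0,0,0,-0.9],[0,0,0,0,0,-0.9],[0,0,0,0,0,-0.9],[0,0,0,0,0,-0.9],[0,0,0,0,0,-0.9],[0,0,0,0,0,-0.9]]';python3 -m crank '[[0,0,0,0,0,-0.9],[0,0,0,0,0,-0.9],[0,0,0,0,0,-0.9],[0,0,0,0,0,-0.33],[0,0,0,0,0,0],[0,0,0,0,0,0]]'; python3 - <<'E'
from h import *
go([596.5,33.8,136],70)
E
```

```text
clock: 44.55
ee_pos: [593.6, 33.4, 169.8]
tool_rot: [-3.141, -0.001, 2.433]
wrist_force: [-0.5, -0.9, -1.3]
grip_width: 43.6
grasp_force: 30.0
clock: 45.15
ee_pos: [594.0, 33.5, 169.7]
tool_rot: [3.142, -0.0, 2.791]
wrist_force: [0.1, -0.8, -1.4]
grip_width: 43.6
grasp_force: 30.0
shift units [-0.11  0.06  1.68] turn z units -0.01 (finger line now 69.9, change 0.1) j6 -1.26
```

```bash
python3 -m crank '[[-0.11,0.06,0.5,0,0,0],[0,0,0.5,0,0,0],[0,0,0.5,0,0,0],[0,0,0.3,0,0,0],[0,0,0.3,0,0,0],[0,0,0.2,0,0,0],[0,0,0.2,0,0,0],[0,0,0.2,0,0,0],[0,0,0,0,0,0]]'; python3 -m crank '[[0,0,0.3,0,0,0],[0,0,0.3,0,0,0],[0,0,0.2,0,0,0],[0,0,0.2,0,0,0],[0,0,0.1,0,0,0],[0,0,0,0,0,0],[0,0,0,0,0,0]]'
```

```text
clock: 46.05
ee_pos: [596.5, 33.9, 114.9]
tool_rot: [-3.141, -0.001, 2.792]
wrist_force: [-0.4, 0.4, -1.4]
grip_width: 43.3
grasp_force: 30.0
clock: 46.75
ee_pos: [596.9, 33.9, 93.5]
tool_rot: [3.141, 0.0, 2.792]
wrist_force: [0.8, -0.4, 0.9]
grip_width: 43.8
grasp_force: 30.0
```

```bash
python3 -m crank '[[0,0,0,0,0,0],[0,0,0,0,0,0],[0,0,-0.3,0,0,0],[0,0,-0.8,0,0,0],[0,0,-1,0,0,0],[0,0,-1,0,0,0],[0,0,-1,0,0,0],[0,0,-1,0,0,0],[0.8,-0.8,-0.5,0,0,0],[0.8,-0.8,0,0,0,0],[0.9,-0.8,0,0,0,0],[0.9,-0.8,0,0,0,0],[0.9,-0.4,0,0,0,0],[0.9,0,0,0,0,0],[0.8,0,0,0,0,0],[0,0,0,0,0,0],[0,0,0,0,0,0]]' -0.28; python3 - <<'E'
from h import *
im=r.read_camera("wrist");m=r.camera_model("wrist");cv2.imwrite("pics/w6f.png",im)
p=proj(m,[442,-26,28]);print(p,tcp()[0]);u,v=p.astype(int);u0,v0=max(u-70,0),max(v-50,0);print(u0,v0)
import pickle;pickle.dump((m,u0,v0),open('m6.pkl','wb'))
cv2.imwrite("pics/w6.png",cv2.resize(im[v0:v0+110,u0:u0+140],None,fx=5,fy=5,interpolation=cv2.INTER_CUBIC))
E
```

```text
clock: 48.45
ee_pos: [459.9, 7.2, 206.2]
tool_rot: [3.141, 0.002, 2.792]
wrist_force: [-0.2, 0.2, 1.0]
grip_width: 59.9
grasp_force: 0.0
[287.60777975 180.67926333] [460.04359806   7.12731226 205.9474263 ]
217 130
```

View pics/w6.png

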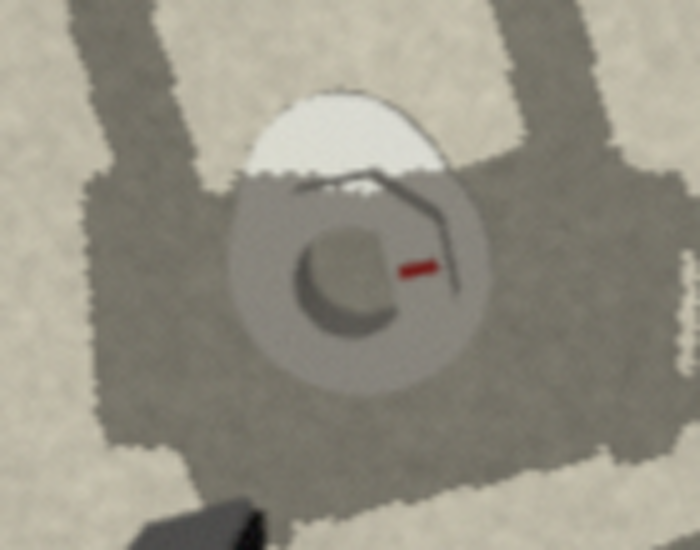

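The white cam's hub line runs from crop pixel (400,272) to (437,267), and its bore is at (350,282).

```bash
python3 - <<'E'
from h import *
import pickle
m,u0,v0=pickle.load(open('m6.pkl','rb'))
f=lambda u,v:ray(m,(u0+(u+.5)/5-.5,v0+(v+.5)/5-.5),28)[:2]
im=cv2.imread('pics/w6.png');hsv=cv2.cvtColor(im,cv2.COLOR_BGR2HSV);k=(((hsv[...,0]<8)|(hsv[...,0]>172))&(hsv[...,1]>110)).astype(np.uint8)
c=max(cv2.findContours(k,0,cv2.CHAIN_APPROX_NONE)[0],key=cv2.contourArea)
p=np.array([f(*q) for q in c[:,0]],np.float32);vx,vy,_,_=cv2.fitLine(p,cv2.DIST_L2,0,.01,.01).ravel();d=np.array([vx,vy])*np.sign(vy);l=p.mean(0)
h=l-d*16.5;yaw=np.degrees(np.arctan2(d[1],d[0]));print(h,yaw, f(350,282))
go([*h,16],yaw+45)
E
```

```text
[447.1029  -30.26306] 81.11965 [447.22223066 -29.25826591]
shift units [-0.02 -1.98  9.5 ] turn z units -8.17 (finger line now 70.0, change 56.2) j6 -1.33
```

```bash
python3 -m crank '[[0,-0.66,0.5,0,0,0],[0,-0.66,0.5,0,0,0],[0,-0.66,0.5,0,0,0],[0,0,1,0,0,1],[0,0,1,0,0,1],[0,0,1,0,0,1],[0,0,1,0,0,1],[0,0,1,0,0,0.95],[0,0,1,0,0,0],[0,0,1,0,0,0],[0,0,0.6,0,0,0],[0,0,0.3,0,0,0],[0,0,0.1,0,0,0],[0,0,0,0,0,0],[0,0,0,0,0,0]]' -1; python3 -m crank '[[0,0,0,0,0,0],[0,0,0,0,0,0],[0,0,0,0,0,0],[0,0,0,0,0,0],[0,0,0,0,0,0],[0,0,0,0,0,0],[0,0,0,0,0,0],[0,0,0,0,0,0]]' 1;  python3 -m crank '[[0,0,0,0,0,0],[0,0,0,0,0,0],[0,0,0,0,0,0],[0,0,0,0,0,-1],[0,0,0,0,0,-1],[0,0,0,0,0,-1],[0,0,0,0,0,-1],[0,0,0,0,0,-1],[0,0,0,0,0,-1],[0,0,0,0,0,-1],[0,0,0,0,0,-1],[0,0,0,0,0,-1],[0,0,0,0,0,-1],[0,0,0,0,0,-1],[0,0,0,0,0,-1],[0,0,0,0,0,-1],[0,0,0,0,0,-0.09],[0,0,0,0,0,0]]' -0.28;  python3 -m crank '[[0,0,0,0,0,0],[0,0,0,0,0,0],[0,0,0,0,0,0],[0,0,0,0,0,0],[0,0,0,0,0,0]]' 1; python3 - <<'E'
from h import *
go([591,-75.6,145],84.5)
E
```

```text
clock: 50.0
ee_pos: [446.6, -30.1, 16.4]
tool_rot: [3.14, 0.001, 2.198]
wrist_force: [-0.4, -0.3, 0.5]
grip_width: 93.9
grasp_force: 0.0
clock: 50.8
ee_pos: [445.8, -29.8, 15.5]
tool_rot: [3.141, -0.0, 2.198]
wrist_force: [0.0, 0.6, 0.2]
grip_width: 43.4
grasp_force: 30.0
clock: 52.6
ee_pos: [445.8, -29.9, 15.5]
tool_rot: [3.142, 0.0, -2.517]
wrist_force: [0.4, 0.1, -0.3]
grip_width: 59.7
grasp_force: 0.0
clock: 53.1
ee_pos: [445.8, -29.9, 15.5]
tool_rot: [3.142, 0.0, -2.515]
wrist_force: [-0.1, 0.8, -0.3]
grip_width: 43.5
grasp_force: 30.0
shift units [-4.54 -6.11 -6.48] turn z units 6.02 (finger line now 125.9, change -41.4) j6 -2.39
```

```bash
python3 -m crank '[[0,0,-0.5,0,0,0],[0,0,-0.9,0,0,0],[0,0,-0.9,0,0,0],[0,0,-0.9,0,0,0],[0,0,-0.9,0,0,0],[0,0,-0.9,0,0,0],[-0.6,-0.8,-0.9,0,0,0],[-0.65,-0.88,-0.6,0,0,0],[-0.65,-0.88,0,0,0,0],[-0.65,-0.88,0,0,0,0],[-0.65,-0.88,0,0,0,0],[-0.65,-0.88,0,0,0,0],[-0.65,-0.88,0,0,0,0],[0,0,0,0,0,0.9],[0,0,0,0,0,0.9],[0,0,0,0,0,0.9],[0,0,0,0,0,0.9],[0,0,0,0,0,0.9],[0,0,0,0,0,0.9],[0,0,0,0,0,0.62]]';python3 -m crank '[[0,0,0,0,0,0],[0,0,0,0,0,0]]'; python3 - <<'E'
from h import *
go([591,-75.6,131],84.5)
E
```

```text
clock: 55.1
ee_pos: [589.9, -75.5, 145.8]
tool_rot: [3.141, -0.0, 3.043]
wrist_force: [0.1, 0.7, -0.8]
grip_width: 43.6
grasp_force: 30.0
clock: 55.3
ee_pos: [590.0, -75.5, 145.7]
tool_rot: [3.141, -0.0, 3.048]
wrist_force: [-0.1, -0.1, -1.0]
grip_width: 43.4
grasp_force: 30.0
shift units [-0.05  0.    0.73] turn z units 0.02 (finger line now 84.6, change -0.1) j6 -1.7
```

```bash
python3 -m crank '[[-0.05,0,0.3,0,0,0],[0,0,0.3,0,0,0],[0,0,0.2,0,0,0],[0,0,0.2,0,0,0],[0,0,0.2,0,0,0],[0,0,0.2,0,0,0],[0,0,0.2,0,0,0],[0,0,0.2,0,0,0],[0,0,0,0,0,0]]'; python3 -m crank '[[0,0,0.3,0,0,0],[0,0,0.3,0,0,0],[0,0,0.3,0,0,0],[0,0,0.3,0,0,0],[0,0,0.3,0,0,0],[0,0,0.3,0,0,0],[0,0,0.2,0,0,0],[0,0,0.1,0,0,0],[0,0,0.1,0,0,0],[0,0,0,0,0,0],[0,0,0,0,0,0]]'
```

```text
clock: 56.2
ee_pos: [590.6, -75.5, 108.6]
tool_rot: [3.141, -0.001, 3.046]
wrist_force: [-0.9, -0.2, -0.3]
grip_width: 43.6
grasp_force: 30.0
clock: 57.3
ee_pos: [591.0, -75.7, 65.5]
tool_rot: [-3.142, 0.0, 3.046]
wrist_force: [-1.3, 0.7, -1.9]
grip_width: 43.7
grasp_force: 30.0
```

```bash
python3 -m crank '[[0,0,0,0,0,0],[0,0,0,0,0,0],[0,0,-0.3,0,0,0],[0,0,-0.8,0,0,0],[0,0,-1,0,0,0],[0,0,-1,0,0,0],[0,0,-1,0,0,0],[0,0,-1,0,0,0],[0,-0.8,-1,0,0,0],[0,-0.9,-1,0,0,0],[0,-0.9,-1,0,0,0],[0,-0.9,-1,0,0,0],[0,-0.9,0,0,0,0],[0,-0.9,0,0,0,0],[0,-0.9,0,0,0,0],[0,-0.9,0,0,0,0],[0,-0.9,0,0,0,0],[0,-0.9,0,0,0,0],[0,-0.9,0,0,0,0],[0,0,0,0,0,0]]' -0.28; python3 -m crank '[[0,0,0,0,0,0],[0,0,0,0,0,0]]'; python3 - <<'E'
from h import *
im=r.read_camera("wrist");m=r.camera_model("wrist");cv2.imwrite("pics/w7.png",im);print(tcp()[0])
for n,z,im,m in [('w',16,im,m),('t',16,r.read_camera('top'),r.camera_model('top'))]:
    for c in blobs(im,(18,130,80),(32,255,255),100)[:8]: print(n,c.mean((0,1)).round(),rectw(m,c,z))
E
```

```text
clock: 59.3
ee_pos: [571.8, -273.4, 246.8]
tool_rot: [-3.141, -0.001, 3.043]
wrist_force: [-0.2, 0.2, 0.2]
grip_width: 60.1
grasp_force: 0.0
clock: 59.5
ee_pos: [572.6, -270.2, 247.6]
tool_rot: [3.141, 0.0, 3.047]
wrist_force: [0.2, -0.4, 0.4]
grip_width: 60.4
grasp_force: 0.0
[ 572.63442834 -269.96512224  247.66505171]
w [288. 175.] [ 565.3 -312.4  221.6   28.6   83.3]
w [468. 325.] [803.3 -81.5  89.9  14.9   1.3]
w [176. 324.] [ 763.6 -497.1   91.1   13.8  169.7]
w [390. 178.] [ 580.4 -183.1   27.2    8.7  172.9]
w [186. 173.] [ 549.7 -441.    27.     8.5  173.3]
t [180.  82.] [845.8 448.7 291.6 205.9 113. ]
t [348.  92.] [806.4 -16.4 170.   87.9  96.4]
t [451. 176.] [ 567.4 -295.7  190.1   27.3   83.3]
t [235. 171.] [594.8 299.6  65.9  63.4  88.8]
```

View pics/w7.png

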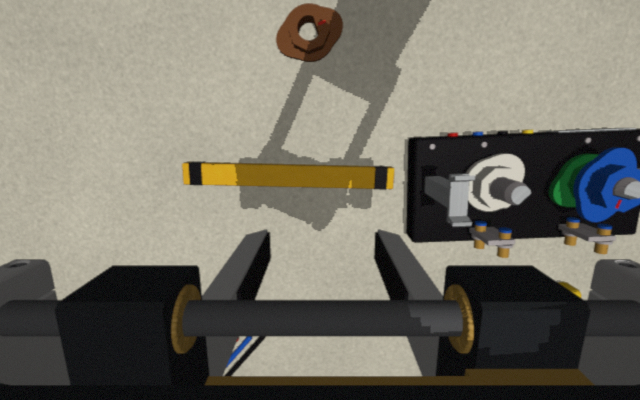

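All cams are on: white on b at (497,183), blue over green on a at (605,185). The bar is centred at (565,-312) along 83.3°. I'll grasp it in the middle.

```bash
python3 - <<'E'
from h import *
go([565,-312,9],-6.7)
E
python3 -m crank '[[0,-0.9,0,0,0,0],[0.2,-0.9,0,0,0,0],[0,0,0.8,0,0,1],[0,0,0.8,0,0,1],[0,0,0.8,0,0,1],[0,0,0.8,0,0,1],[0,0,0.8,0,0,1],[0,0,0.8,0,0,1],[0,0,0.8,0,0,1],[0,0,0.8,0,0,1],[0,0,0.8,0,0,1],[0,0,0.8,0,0,1],[0,0,0.5,0,0,1],[0,0,0.5,0,0,1],[0,0,0.5,0,0,1],[0,0,0,0,0,0.26],[0,0,0,0,0,0],[0,0,0,0,0,0]]' -0.28; python3 - <<'E'
from h import *
go([565,-312,9],-6.7)
E
```

```text
shift units [ 0.19 -2.13 11.94] turn z units -12.9 (finger line now 84.6, change 88.7) j6 -2.01
clock: 61.4
ee_pos: [564.8, -307.4, 57.6]
tool_rot: [3.141, 0.0, 1.455]
wrist_force: [0.5, -0.0, 0.6]
grip_width: 60.1
grasp_force: 0.0
shift units [-0.23  0.04  2.43] turn z units 0.01 (finger line now -6.6, change -0.1) j6 -0.47
```

```bash
python3 -m crank '[[-0.23,0.04,0.8,0,0,0],[0,0,0.8,0,0,0],[0,0,0.5,0,0,0],[0,0,0.2,0,0,0],[0,0,0.1,0,0,0],[0,0,0,0,0,0]]'; python3 -m crank '[[0,0,0,0,0,0],[0,0,0,0,0,0],[0,0,0,0,0,0],[0,0,0,0,0,0],[0,0,0,0,0,0],[0,0,0,0,0,0]]' 1; python3 - <<'E'
from h import *
go([593.6,-21,200],-2.8)
E
```

```text
clock: 62.0
ee_pos: [565.3, -310.7, 9.2]
tool_rot: [-3.141, -0.0, 1.455]
wrist_force: [0.1, 0.6, 0.2]
grip_width: 60.4
grasp_force: 0.0
clock: 62.6
ee_pos: [565.3, -310.9, 9.7]
tool_rot: [3.141, 0.0, 1.455]
wrist_force: [-0.3, 0.1, 1.0]
grip_width: 27.0
grasp_force: 30.0
shift units [14.56 -0.26 -9.51] turn z units -0.56 (finger line now -6.6, change 3.8) j6 -0.48
```

```bash
python3 -m crank '[[0,0,-0.4,0,0,0],[0,0,-0.8,0,0,0],[0,0,-1,0,0,0],[0,0,-1,0,0,0],[0,0,-1,0,0,0],[0,0,-1,0,0,0],[0,0,-1,0,0,0],[0,0,-1,0,0,0],[0,0,-1,0,0,0],[0.4,0,-1,0,0,0],[0.8,0,-0.3,0,0,0],[0.9,0,0,0,0,0],[0.9,0,0,0,0,0],[0.9,0,0,0,0,0],[0.9,0,0,0,0,0],[0.9,0,0,0,0,0],[0.9,0,0,0,0,0],[0.9,0,0,0,0,0],[0.9,0,0,0,0,0],[0.9,0,0,0,0,0]]'; python3 -m crank '[[0.9,0,0,0,0,0],[0.9,0,0,0,0,0],[0.9,0,0,0,0,0],[0.9,-0.05,0,0,0,0],[0.8,-0.05,0,0,0,0],[0.6,-0.1,0,0,0,-0.5],[0.3,0,0,0,0,-0.06],[0,0,0,0,0,0],[0,0,0,0,0,0],[0,0,0,0,0,0]]'; python3 - <<'E'
from h import *
go([593.6,-20,160],-2.8)
im=r.read_camera("wrist");m=r.camera_model("wrist");cv2.imwrite("pics/w8.png",im)
im2=r.read_camera("side");cv2.imwrite("pics/s8.png",im2)
cv2.imwrite("pics/b8.png",np.hstack([im[:,::][:,60:580][::1],im2[80:280,180:380].repeat(2,0).repeat(1,1)])[:, :800])
E
```

```text
clock: 64.6
ee_pos: [586.9, -124.6, 199.5]
tool_rot: [3.141, -0.0, 1.455]
wrist_force: [0.3, 0.2, -3.2]
grip_width: 26.6
grasp_force: 30.0
clock: 65.6
ee_pos: [594.6, -20.9, 199.4]
tool_rot: [-3.142, 0.0, 1.521]
wrist_force: [-0.0, -1.2, -2.7]
grip_width: 26.8
grasp_force: 30.0
shift units [ 0.04 -0.05  1.97] turn z units -0.01 (finger line now -2.8, change 0.0) j6 -0.08
```

View pics/b8.png

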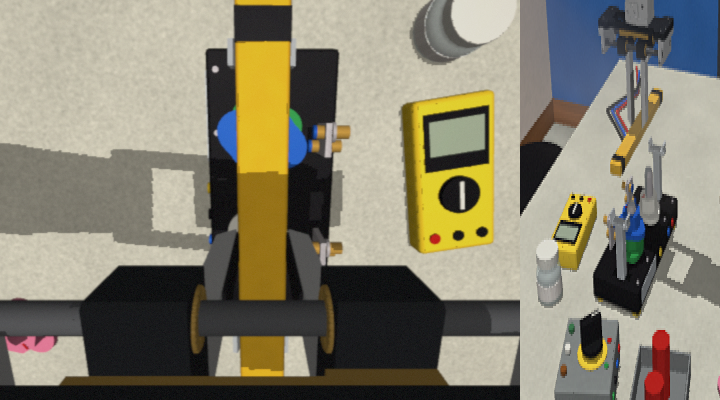

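The bar is level over the drive, centred on the saddles at (265,50) in the wrist view. Both caps stand in the tray. Next I'll lower it.

```bash
python3 -m crank '[[0.04,-0.05,0.6,0,0,0],[0,0,0.6,0,0,0],[0,0,0.6,0,0,0],[0,0,0.5,0,0,0],[0,0,0.3,0,0,0],[0,0,0.2,0,0,0],[0,0,0.2,0,0,0],[0,0,0.2,0,0,0],[0,0,0,0,0,0]]'; python3 -m crank '[[0,0,0.1,0,0,0],[0,0,0.05,0,0,0],[0,0,0,0,0,0]]'
```

```text
clock: 66.6
ee_pos: [593.5, -19.4, 135.0]
tool_rot: [-3.141, -0.0, 1.522]
wrist_force: [0.2, -0.5, -3.2]
grip_width: 27.1
grasp_force: 30.0
clock: 66.9
ee_pos: [593.7, -19.5, 132.5]
tool_rot: [3.141, -0.0, 1.522]
wrist_force: [-0.3, 0.2, -2.4]
grip_width: 27.3
grasp_force: 30.0
```

```bash
python3 -m crank '[[0,0,0.05,0,0,0],[0,0,0,0,0,0]]'; python3 -m crank '[[0,0,0,0,0,0],[0,0,0,0,0,0],[0,0,0,0,0,0],[0,0,-0.4,0,0,0],[0,0,-0.8,0,0,0],[0,0,-1,0,0,0],[0,0,-1,0,0,0],[0,0,-1,0,0,0],[0,0,-1,0,0,0],[0,0,-1,0,0,0],[0,0,0,0,0,0],[0,0,0,0,0,0]]' -0.1; python3 - <<'E'
from h import *
im=r.read_camera("side");m=r.camera_model("side");t=r.read_camera("top");mt=r.camera_model("top");w=r.read_camera("wrist");mw=r.camera_model("wrist");cv2.imwrite('pics/w9.png',w)
a=cv2.resize(im[150:320,190:390],None,fx=2,fy=2);b=cv2.resize(t[130:215,190:420],None,fx=1.7,fy=1.7)
c=np.zeros((340,400+b.shape[1],3),np.uint8);c[:,:400]=a;c[:b.shape[0],400:]=b;cv2.imwrite('pics/c9.png',c)
for x in blobs(w,(18,130,80),(32,255,255),100)[:6]: print('w',x.mean((0,1)).round(),rectw(mw,x,138))
for x in blobs(t,(18,130,80),(32,255,255),50)[:8]: print('t',x.mean((0,1)).round(),rectw(mt,x,138),rectw(mt,x,57))
go([588,282,200],90)
E
```

```text
clock: 67.1
ee_pos: [593.9, -19.5, 131.8]
tool_rot: [3.141, -0.0, 1.522]
wrist_force: [-0.2, -0.2, -2.1]
grip_width: 26.7
grasp_force: 30.0
clock: 68.3
ee_pos: [593.8, -19.5, 255.9]
tool_rot: [3.14, 0.0, 1.522]
wrist_force: [0.1, 0.2, -0.2]
grip_width: 51.8
grasp_force: 0.0
w [488. 166.] [ 7.460e+02 -1.000e-01  1.238e+02  6.770e+01  9.640e+01]
w [323. 187.] [594.8 -17.1 212.7  28.1  87.3]
w [324.  51.] [601.1 108.9  26.2   7.8 177.2]
w [447. 322.] [ 715.4 -152.6   74.9   12.7   93. ]
w [197. 321.] [ 459.5 -140.6   75.    12.2   80.7]
w [309. 380.] [ 569.6 -218.    57.3    7.6  177.4]
t [180.  82.] [797.2 400.8 256.4 181.  113. ] [829.5 432.6 279.9 197.6 113. ]
t [318. 160.] [599.1  67.2  48.2  26.7  88.8] [613.2  68.5  52.6  29.2  88.8]
t [391. 162.] [ 590.6 -107.2   41.2   26.7   88.8] [ 604.  -121.8   44.9   29.2   88.8]
t [322.  94.] [756.3  50.8  77.1  36.6 178.8] [784.8  50.6  84.2  40.  178.8]
t [235. 170.] [576.6 269.7  57.9  55.7  88.8] [588.7 289.5  63.2  60.8  88.8]
shift units [15.04 -0.97  2.7 ] turn z units 12.69 (finger line now -2.8, change -87.2) j6 -0.08
```

View pics/c9.png

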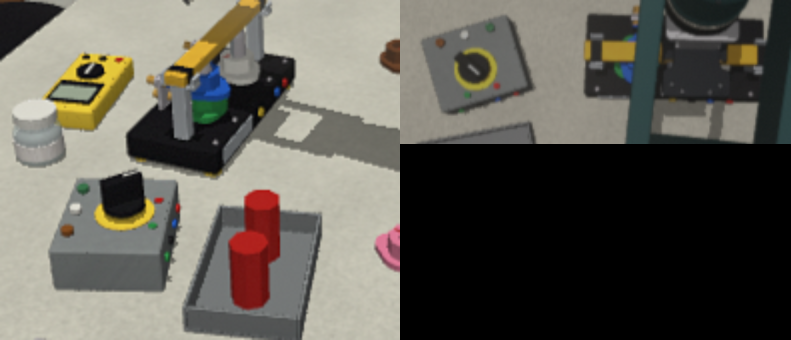

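The bar sits in both saddles. Its end piece puts the centre within about 1 mm of the target. Next I'll move beside the knob and look.

```bash
python3 -m crank '[[0.6,-0.07,0,0,0,0],[0.97,-0.07,0,0,0,0],[0.97,-0.07,0,0,0,0],[0.97,-0.07,0,0,0,0],[0.97,-0.07,0,0,0,0],[0.97,-0.07,0,0,0,0],[0.97,-0.07,0.2,0,0,0],[0.97,-0.07,0.3,0,0,0],[0.97,-0.07,0.4,0,0,0],[0.97,-0.07,0.4,0,0,0],[0.97,-0.07,0.4,0,0,0],[0.97,-0.07,0.4,0,0,0],[0.97,-0.07,0.4,0,0,0],[0.9,-0.06,0,0,0,0],[0,0,0,0,0,0],[0,0,0,0,0,0]]' ; python3 - <<'E'
from h import *
w=r.read_camera("wrist");m=r.camera_model("wrist");cv2.imwrite('pics/w10f.png',w);import pickle;pickle.dump(m,open('m10.pkl','wb'))
u,v=proj(m,[588,282,80]).astype(int);v0,u0=max(v-90,0),max(u-120,0);print(u0,v0,proj(m,[588,282,57]),tcp()[0])
cv2.imwrite('pics/w10.png',cv2.resize(w[v0:v0+180,u0:u0+240],None,fx=3,fy=3,interpolation=cv2.INTER_CUBIC))
E
```

```text
clock: 70.05
ee_pos: [586.9, 244.3, 205.7]
tool_rot: [3.141, 0.0, 1.523]
wrist_force: [0.2, -1.4, -0.1]
grip_width: 51.3
grasp_force: 0.0
199 67 [319.84127844 155.0607822 ] [587.1709464  243.70113644 206.0005414 ]
```

View pics/w10.png

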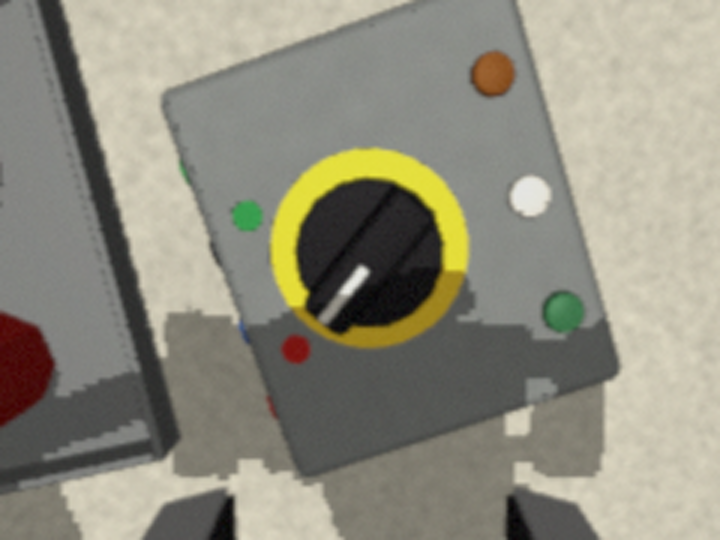

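The pointer is at the red dot (296,349), the knob's axis is near (370,248), and the green dot is at (247,215). The grip bar edges run from (305,297) to (393,188).

```bash
python3 - <<'E'
from h import *
import pickle
m=pickle.load(open('m10.pkl','rb'));f=lambda u,v,z:ray(m,(199+(u+.5)/3-.5,67+(v+.5)/3-.5),z)[:2]
w=cv2.imread('pics/w10f.png');c=[x for x in blobs(w,(20,110,60),(34,255,255),300)]
for x in c:
    p=np.array([ray(m,q[0],56)[:2] for q in x],np.float32);print('disc',cv2.minEnclosingCircle(p))
a=lambda p,q:np.degrees(np.arctan2(*(q-p)[::-1]))
print(a(f(305,297,103),f(393,188,103)),a(f(348,335,103),f(432,228,103)),'ptr',a(f(325,320,103),f(362,268,103)),'dots',f(296,349,56),f(247,215,56))
ctr=f(370,248,56);print(ctr,a(f(296,349,56),ctr),a(f(247,215,56),ctr))
print('skirt',f(370,252,83))
go([588,283,91],-37)
E
```

```text
disc ((811.6797485351562, 371.61041259765625), 98.06969451904297)
disc ((590.1961059570312, 286.77734375), 33.29225158691406)
disc ((689.4576416015625, 4.615869522094727), 185.75582885742188)
disc ((446.9908447265625, 101.40731811523438), 44.77638244628906)
disc ((717.3638916015625, 88.83354187011719), 44.620914459228516)
disc ((604.6246948242188, 47.91140365600586), 20.89194679260254)
disc ((456.23101806640625, 14.724853515625), 46.38024139404297)
47.83167775974048 49.21072996893141 ptr 51.58687579045925 dots [563.43962102 254.48970215] [550.13170914 300.31029157]
[590.43980457 287.51544716] 50.732299177262576 -17.61080052046729
skirt [590.43203098 288.28786908]
shift units [ 1.97 -0.06  5.75] turn z units 4.98 (finger line now -2.8, change -34.2) j6 0.35
```

```bash
python3 -m crank '[[0.7,0.03,0.5,0,0,0],[0.7,0.03,0.5,0,0,0],[0.75,0.03,0.5,0,0,0],[0,0,0.5,0,0,0.9],[0,0,0.5,0,0,0.9],[0,0,0.5,0,0,0.9],[0,0,0.5,0,0,0.9],[0,0,0.5,0,0,0.9],[0,0,0.5,0,0,0.9],[0,0,0,0,0,0.08],[0,0,0,0,0,0],[0,0,0,0,0,0]]' -0.1;python3 - <<'E'
from h import *
go([590,287,83],-40.5)
E
```

```text
clock: 71.3
ee_pos: [591.1, 287.4, 115.8]
tool_rot: [3.141, -0.001, 0.867]
wrist_force: [0.6, -0.3, -0.5]
grip_width: 51.8
grasp_force: 0.0
shift units [-0.05 -0.03  1.64] turn z units 0.02 (finger line now -40.3, change -0.2) j6 1.07
```

```bash
python3 -m crank '[[-0.05,-0.03,0.5,0,0,0],[0,0,0.5,0,0,0],[0,0,0.4,0,0,0],[0,0,0.2,0,0,0],[0,0,0,0,0,0]]'; python3 -m crank '[[0,0,0,0,0,0],[0,0,0,0,0,0],[0,0,0,0,0,0],[0,0,0,0,0,0],[0,0,0,0,0,0],[0,0,0,0,0,0]]' 1
```

```text
clock: 71.8
ee_pos: [589.0, 286.1, 82.0]
tool_rot: [-3.14, 0.002, 0.865]
wrist_force: [0.2, 0.1, -0.6]
grip_width: 51.9
grasp_force: 0.0
clock: 72.4
ee_pos: [589.2, 287.1, 83.9]
tool_rot: [-3.14, -0.0, 0.865]
wrist_force: [-2.8, 1.4, 1.8]
grip_width: 15.7
grasp_force: 29.9
```

```bash
python3 -m crank '[[0,0,0.15,0,0,0],[0,0,0.15,0,0,0],[0,0,0.08,0,0,0],[0,0,0,0,0,0],[0,0,0,0,0,0]]'
```

```text
clock: 72.9
ee_pos: [589.4, 287.1, 77.8]
tool_rot: [-3.141, -0.001, 0.865]
wrist_force: [-5.3, 0.8, 8.2]
grip_width: 15.6
grasp_force: 30.0
```

```bash
python3 -m crank '[[0,0,0.07,0,0,0],[0,0,0,0,0,0.5],[0,0,0,0,0,0.8],[0,0,0,0,0,0.8],[0,0,0,0,0,0.8],[0,0,0,0,0,0.8],[0,0,0,0,0,0.8],[0,0,0,0,0,0.8],[0,0,0,0,0,0.8],[0,0,0,0,0,0.8],[0,0,0,0,0,0.8],[0,0,0,0,0,0.8],[0,0,0,0,0,0.8],[0,0,0,0,0,0.4],[0,0,0,0,0,0.2],[0,0,0,0,0,0],[0,0,0,0,0,0]]'
```

```text
clock: 74.6
ee_pos: [589.5, 286.6, 77.8]
tool_rot: [-3.141, -0.001, -0.323]
wrist_force: [-6.6, -0.5, 12.1]
grip_width: 15.3
grasp_force: 30.0
```

```bash
python3 -m crank '[[0,0,0,0,0,0.3],[0,0,0,0,0,0.1],[0,0,-0.2,0,0,0],[0,0,-0.2,0,0,0],[0,0,0,0,0,0]]'; python3 -m crank '[[0,0,0,0,0,0],[0,0,0,0,0,0],[0,0,0,0,0,0],[0,0,-0.5,0,0,0],[0,0,-1,0,0,0],[0,0,-1,0,0,0],[0,0,-1,0,0,0],[0,0,-1,0,0,0],[0,0,-1,0,0,0],[0.8,0.8,-1,0,0,0],[0.8,0.8,0,0,0,0],[0.8,0.8,0,0,0,0],[0.8,0.8,0,0,0,0],[0.8,0.8,0,0,0,0],[0.8,0.8,0,0,0,0],[0,0,0,0,0,0],[0,0,0,0,0,0]]' -0.2; python3 - <<'E'
from h import *
im=r.read_camera("side");t=r.read_camera("top");print(tcp()[0])
a=cv2.resize(im[140:330,180:390],None,fx=1.9,fy=1.9);b=cv2.resize(t[130:260,190:420],None,fx=1.7,fy=1.7)
c=np.zeros((361,399+b.shape[1],3),np.uint8);c[:,:399]=a[:361,:399];c[:b.shape[0],399:]=b;cv2.imwrite('pics/c11.png',c)
E
```

```text
clock: 75.1
ee_pos: [589.3, 286.5, 83.0]
tool_rot: [3.141, 0.0, -0.37]
wrist_force: [-3.1, 0.5, 2.8]
grip_width: 15.7
grasp_force: 30.5
clock: 76.8
ee_pos: [644.5, 162.2, 212.9]
tool_rot: [-3.141, -0.0, -0.372]
wrist_force: [0.3, -0.2, -0.3]
grip_width: 56.5
grasp_force: 0.0
[644.12473182 163.16964301 212.81667786]
```

View pics/c11.png

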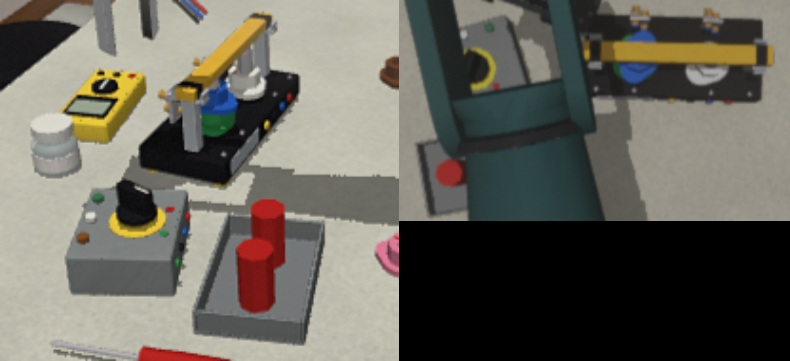

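The bar lies in both saddles and all three cams are on. Both caps stand in the tray, and the knob is up and turned to green. I'm handing in.

```bash
python3 -c "
from workcell import r
print(r.hand_in())"
```

```text
the job is handed in; nothing more can be done
None
```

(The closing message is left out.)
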